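Blow-clean spark plugs on a roller track

TASK

Get the spark plugs blown clean: lift every plug out of the blue bin, one at a time, and lay it in the red tote while the tote waits at the left end of the roller track. Then, without lifting the tote, roll it right along the rollers until it rests against the end stop beside the air nozzles, push the valve lever fully to the right, hold it there for two to three seconds and let it spring back to the middle. Last, lift the tote off by its middle grip (do not carry it back over the left half of the track) and stand it squarely on the yellow-edged rubber mat with all the plugs still in it; leave the other things where they are.

Things in the scene. Friction and masses are not known exactly. Their poses are not given: they have to be found in the camera images.
- tote: open red tote, 95 (x) x 230 mm (y), 0.35 kg; origin under its centre, z up. Floor 3 mm, walls 28 mm high, 3 mm thick. At y = 0 stands a grip plate 10 mm thick (y), 60 mm wide (x), top 46 mm above the underside: pinch it from above, fingers closing along y. Each side of it is an 89 x 107 mm compartment: room for two plugs lying along x at 40 and 80 mm from the plate. Rolls at about 1 N.
- track: fixed roller track, 112 (x) x 450 mm (y; +y is the left, loading end); origin on the bench under its centre. Free rollers, tops at 55 mm; rails 103 mm apart inside, 10 mm above the rollers; yellow end stop at -y, 85 mm high; 6 mm lip at +y. Tote origin here: y = -95 mm against the stop, +60 to +88 at the start. Nozzle pipe (top 95 mm high) on the far side of the stop end, at x = 68 mm.
- stop_face (a point): middle of the end stop's rubber face, at roller-top height
- bin: fixed open blue bin, 150 mm (x) x 210 mm (y), walls 35 mm high and 3 mm thick, floor 3 mm thick; origin at the centre of its underside
- mat: fixed black rubber mat with a yellow edge line, 130 mm (x) x 270 mm (y), 4 mm thick; origin at the centre of its underside; the tote goes here, middle on middle, its long side along the mat's long side (either way round)
- lever (a joint): valve lever angle in rad: 0 upright (spring-centred), positive leans to the valve's right (-y of the valve), stops at +0.5 and -0.5; spring about 0.7 N m/rad (about 4 N at the knob when fully over); goes back to 0 when let go
- lever_knob (a point): centre of the black ball knob, 30 mm across, on the lever, 90 mm above its pivot; the stem below it is 12 mm thick; moves with the lever
- valve: fixed hand valve: base 85 x 75 mm, block to 50 mm height, lever pivot 60 mm above the bench; origin under its centre; the lever swings in the valve's y-z plane, right is its -y
- oil_filter: bystander: loose orange and black oil filter, 79 mm across, 80 mm high; origin at the centre of its underside
- filter_carton: bystander: loose blue and white striped carton, 69 x 69 x 90 mm; origin at the centre of its underside
- plug_1: spark plug lying on its side, or None if absent in this run, 73 x 18 x 19 mm, 0.05 kg; origin under its middle as it lies at the start, its x along the plug's axis, z up; take it across its 16 mm wide hexagon at x = -3 mm, z = 10 mm
- plug_2: spark plug lying on its side, or None if absent in this run, 73 x 18 x 19 mm, 0.05 kg; origin under its middle as it lies at the start, its x along the plug's axis, z up; take it across its 16 mm wide hexagon at x = -3 mm, z = 10 mm
- plug_3: spark plug lying on its side, or None if absent in this run, 73 x 18 x 19 mm, 0.05 kg; origin under its middle as it lies at the start, its x along the plug's axis, z up; take it across its 16 mm wide hexagon at x = -3 mm, z = 10 mm
- plug_4: spark plug lying on its side, or None if absent in this run, 73 x 18 x 19 mm, 0.05 kg; origin under its middle as it lies at the start, its x along the plug's axis, z up; take it across its 16 mm wide hexagon at x = -3 mm, z = 10 mm

How it is judged (in metres and radians):
On the way, in this order (a step that is already met when the one before it is completed fails the run):
1. every plug lies in the tote, which still stands on the rollers in the loading half, well clear of the stop (x of plug_1 in the frame of tote between -0.05 and 0.05 m and y of plug_1 in the frame of tote between -0.117 and 0.117 m and z of plug_1 in the frame of tote between -0.005 and 0.035 m and x of plug_2 in the frame of tote between -0.05 and 0.05 m and y of plug_2 in the frame of tote between -0.117 and 0.117 m and z of plug_2 in the frame of tote between -0.005 and 0.035 m and x of plug_3 in the frame of tote between -0.05 and 0.05 m and y of plug_3 in the frame of tote between -0.117 and 0.117 m and z of plug_3 in the frame of tote between -0.005 and 0.035 m and x of plug_4 in the frame of tote between -0.05 and 0.05 m and y of plug_4 in the frame of tote between -0.117 and 0.117 m and z of plug_4 in the frame of tote between -0.005 and 0.035 m and x of tote in the frame of track between -0.02 and 0.02 m and z of tote in the frame of track between 0.045 and 0.066 m and linear speed of tote below 0.02 m/s and y of tote in the frame of track above -0.01 m), for 0.2 s.
2. the tote, with all plugs, stands against the end stop (within 7 mm) (x of plug_1 in the frame of tote between -0.05 and 0.05 m and y of plug_1 in the frame of tote between -0.117 and 0.117 m and z of plug_1 in the frame of tote between -0.005 and 0.035 m and x of plug_2 in the frame of tote between -0.05 and 0.05 m and y of plug_2 in the frame of tote between -0.117 and 0.117 m and z of plug_2 in the frame of tote between -0.005 and 0.035 m and x of plug_3 in the frame of tote between -0.05 and 0.05 m and y of plug_3 in the frame of tote between -0.117 and 0.117 m and z of plug_3 in the frame of tote between -0.005 and 0.035 m and x of plug_4 in the frame of tote between -0.05 and 0.05 m and y of plug_4 in the frame of tote between -0.117 and 0.117 m and z of plug_4 in the frame of tote between -0.005 and 0.035 m and x of tote in the frame of track between -0.02 and 0.02 m and z of tote in the frame of track between 0.045 and 0.066 m and y of tote in the frame of track below -0.088 m and linear speed of tote below 0.02 m/s), for 0.3 s.
3. the valve lever is held over to the right (more than 0.33 rad) for 1.5 s with the tote at the stop (value of joint lever above 0.33 rad and x of tote in the frame of track between -0.02 and 0.02 m and z of tote in the frame of track between 0.045 and 0.066 m and y of tote in the frame of track below -0.088 m), for 1.5 s.
4. the lever is back in the middle, the tote still at the stop (value of joint lever between -0.07 and 0.07 rad and x of tote in the frame of track between -0.02 and 0.02 m and z of tote in the frame of track between 0.045 and 0.066 m and y of tote in the frame of track below -0.088 m), for 0.2 s.
At the end, for the whole second after the job is handed in: The tote stands upright and at rest on the mat, its middle within 25 mm of the mat's middle along each side and within 0.2 rad of square, all plugs lying in it; the lever is in its middle position (x of plug_1 in the frame of tote between -0.05 and 0.05 m and y of plug_1 in the frame of tote between -0.117 and 0.117 m and z of plug_1 in the frame of tote between -0.005 and 0.035 m and x of plug_2 in the frame of tote between -0.05 and 0.05 m and y of plug_2 in the frame of tote between -0.117 and 0.117 m and z of plug_2 in the frame of tote between -0.005 and 0.035 m and x of plug_3 in the frame of tote between -0.05 and 0.05 m and y of plug_3 in the frame of tote between -0.117 and 0.117 m and z of plug_3 in the frame of tote between -0.005 and 0.035 m and x of plug_4 in the frame of tote between -0.05 and 0.05 m and y of plug_4 in the frame of tote between -0.117 and 0.117 m and z of plug_4 in the frame of tote between -0.005 and 0.035 m and x of tote in the frame of mat between -0.025 and 0.025 m and y of tote in the frame of mat between -0.025 and 0.025 m and z of tote in the frame of mat between 0 and 0.009 m and angle between the y axis of tote and the y axis of mat, either way round below 0.2 rad and angle between tote's own z axis and vertical below 0.06 rad and linear speed of tote below 0.02 m/s and value of joint lever between -0.07 and 0.07 rad); the robot touches nothing.
It fails at once if the tote is lifted more than 15 mm off the rollers over the left half of the track (it must be rolled, not carried) (z of tote in the frame of track above 0.07 m and y of tote in the frame of track above 0.02 m and x of tote in the frame of track between -0.04 and 0.04 m).
It fails at once if the tote is tipped by more than 0.6 rad (angle between tote's own z axis and vertical above 0.6 rad).
It fails at once if the oil filter or the striped carton is moved more than 30 mm (distance of any of oil_filter, filter_carton from where it was at the start of the episode above 0.03 m).
Of plug_1, plug_2, plug_3, plug_4 only 3 to 4 are there at a start; the rules pass over those that are not, and their reading is None.
At some moment in a run one of tote may be knocked a few centimetres aside while the robot is not near it.
It also fails if it takes over 208 s, if anything falls off the work surface, if the arm or the gripper's body presses on something with over 40 N, if the wrist force passes 120 N, or if a joint passes its speed limit or range.

ROBOT

A 7-joint arm with a two-finger parallel gripper is mounted at the origin on a cart in front of the work surface, level with it; the furniture and walls round the work are solid. World frame = base frame: x ahead of the robot, y to its left, z up, the work surface at z = 0. Lengths are in m, angles in degrees, forces in N, time in s.
With the tool pointing down it reaches from about 0.4 to 0.75 m from the base axis. Payload 19.5 kg.
Tool frame: the origin (TCP) lies at the very end of the fingers, on their centre line; the grasp point (between the pads) lies 19 mm behind it; z points along the fingers, y is the line along which they close (so a half turn about z gives the same grasp; the last joint's range is limited). The gripper opens to 85 mm and grips with 20 to 120 N. Pads are 22 mm wide; open, the fingers measure 114 mm over their backs; the gripper's body (76 mm by 85 mm) begins 54 mm behind the grasp point. The pads swing forward as they close: fully open they stand 13 mm farther back than shut.
Start: joints at [73.929, 40.479, -1.581, 85.061, 1.261, 54.483, -4.326], TCP at [0.136, -0.559, 0.231] pointing down, gripper open.
Joint ranges: [-155.06, 155.06], [-18.47, 123.98], [-90, 86.84], [0, 140.48], [-83.41, 263.41], [0, 116], [-161.91, 161.91]. Speed limits (degrees/s): [108.29, 108.29, 147.25, 147.25, 172.46, 172.46, 172.46].

INTERFACE

Orientations are given as [roll, pitch, yaw] about the fixed x, y, z axes, in that order (R = Rz(yaw) Ry(pitch) Rx(roll)).
In Python, from workcell import * gives the robot as it stands.
- The arm moves only by the tool play_rows, never from a script. Its argument "plan" is a list of rows, each an object with "translation": the shift along the tool's x, y, z in cm, a list of three; "turn": the turn, a rotation vector about the tool's x, y, z in degrees, a list of three. In form: [{"translation": [x, y, z], "turn": [rx, ry, rz]}, ...]. A call has 1 to 8 rows; each row shifts and turns the commanded pose from where the row before left it, along the tool's axes as they then stand; what a row does not reach is not made up. A row lasts 1/12 s, in which the tool goes at most 41.7 mm and 7.16 degrees, less where a joint would pass 70% of its speed; a pose out of reach is approached as far as the arm can. A call is refused whole if a number of a shift passes 4.17 or a number of a turn 7.16, either way. A call with a gripper value outside its range is refused whole. "hand" is the closure, from -1 (fully open) to 1 (shut), set as the call begins (left out, the last holds). The fingers move at their own pace and stop on an object; "grip_force" is the grip in N (left out, the last holds). Time passes only in rows, so rows that do not move let the fingers close. It gives the time, the measured TCP pose, the force, the opening and the grip force at its end, in the units of the state.
- get_obs(): the state, without advancing time (a new reading comes with each control period).
- camera(name): name is "side" or "top" or "wrist"; returns a dict with "pixels" (384x512x3 uint8, red, green, blue), "z_map" (384x512 float32, m along the optical axis (not along the pixel's ray), 0 where there is no reading), "camera_matrix" (3x3 intrinsics, pixels), "camera_from_world" (4x4, takes a point from world to camera coordinates). Camera axes: x right, y down, z forward; pixel columns grow to the right and rows downward; lengths in m; the calibration is good to about 2 mm. A picture is of the moment at which its call begins.
- sign_off(): hands the job in; it is judged then, once.
Trained networks look in a picture, given as the dict that the camera call returned (one of the last four; its "shot" number tells which), for a name from the list of things; names that differ only in an ending like _2 or _b are one class to them, and where a whole thing is asked for, a point or a joint stands for the part that bears it (a point fixed in the world has none). Each returns a list of dicts, best first, with "conf" (0 to 1); they miss things now and then, are a little off and sometimes report something else, mostly with a low value. They report only what shows in the picture. A call takes as long as a camera call.
- outline_of(picture, target): "mask" (384x512 bool, what is visible of it) and "extent" ([left, top, width, height] in pixels, round what is visible of it).
The state is a dict: "time": time; "qpos": joint angles; "qd": joint speeds; "joint_efforts": joint torques, N m; "position": TCP position; "eef_rot": TCP orientation; "ft_force": force on the tool from outside, world axes, zero at the start; "moment": the same for the moment, N m; "opening": finger opening in m; "gripper_force": force on a finger pad.
Only numpy, scipy, OpenCV 4.12 (cv2) and the standard library are available. Lean on these libraries where they do the work, as an engineer would, in place of code of your own. Each camera call takes 0.05 s, during which the arm holds its last target. There are 200 camera calls.

## Working session

There is one attempt and no reset: what is moved stays moved. The work goes in short steps, Python scripts to look and compute and a tool call to move; the robot and the scene stay as the last step left them, time stands still between calls to the robot, and variables do not carry over. Pictures are saved under pics/ and viewed, at most 14 in all, crops included, and the job is handed in when it is done.

Besides the shell and the picture viewer there is one more tool, called after "Request:" by a JSON object that holds its "op" and its "data". play_rows: Moves the arm, as the interface text tells. Its arguments: {"type":"object","properties":{"plan":{"type":"array","items":{"type":"object","properties":{"translation":{"type":"array","items":{"type":"number"}},"turn":{"type":"array","items":{"type":"number"}}}}},"hand":{"type":"number"},"grip_force":{"type":"number"}},"required":["plan"]}

```bash
mkdir -p pics; cat > h.py <<'E'
from workcell import *
import numpy as np, cv2
from scipy.spatial.transform import Rotation as R
def shot(n,fn=None):
    p=camera(n)
    if fn: cv2.imwrite('pics/'+fn,p['pixels'][:,:,::-1])
    return p
def cloud(p):
    z=p['z_map'];K=p['camera_matrix'];v,u=np.mgrid[:z.shape[0],:z.shape[1]]
    c=np.stack([(u-K[0,2])/K[0,0]*z,(v-K[1,2])/K[1,1]*z,z,np.ones_like(z)],-1)
    w=c@np.linalg.inv(p['camera_from_world']).T
    w=w[...,:3]; w[z<=0]=np.nan
    return w
E
python3 - <<'E'
from h import *
o=get_obs();print({k:np.round(v,3) for k,v in o.items()})
for n in ('top','side'):
    p=shot(n,n+'0.png');w=cloud(p)
    print(n,np.round(np.linalg.inv(p['camera_from_world']),3).tolist())
    for t in ['tote','track','bin','mat','lever','valve','oil_filter','filter_carton','plug_1']:
        for d in outline_of(p,t):
            if d['conf']<.3: continue
            m=d['mask'];q=w[m];q=q[~np.isnan(q[:,0])]
            if len(q)<5: continue
            r=cv2.minAreaRect(q[:,:2].astype(np.float32)*1000)
            print(n,t,round(d['conf'],2),d['extent'],'med',np.round(np.median(q,0),3),'zmax',np.round(np.percentile(q[:,2],98),3),'rect',np.round(r[0],0),np.round(r[1],0),round(r[2],1))
E
```

```text
{'time': np.float64(0.0), 'qpos': array([73.928, 40.513, -1.58 , 85.085,  1.26 , 54.48 , -4.326]), 'qd': array([ 0.041,  0.005, -0.186, -0.072, -0.006, -0.071, -0.039]), 'joint_efforts': array([-1.0000e-03, -8.8323e+01,  1.2340e+00, -2.3617e+01,  1.7000e-02,
        7.0000e-03, -0.0000e+00]), 'position': array([ 0.136, -0.558,  0.231]), 'eef_rot': array([-1.79939e+02,  3.00000e-03,  1.36800e+01]), 'ft_force': array([-0.945,  0.18 ,  0.288]), 'moment': array([-0.004,  0.014, -0.018]), 'gripper_force': np.float64(0.0), 'opening': np.float64(0.085)}
top [[-0.013, -0.992, 0.127, 0.332], [-1.0, 0.012, -0.01, -0.091], [0.008, -0.127, -0.992, 1.631], [0.0, 0.0, 0.0, 1.0]]
top tote 0.82 [206.5, 164.3, 58.8, 23.7] med [ 0.619 -0.026  0.06 ] zmax 0.097 rect [617. -26.] [237. 100.] 89.8
top track 0.92 [195.6, 154.0, 115.7, 37.5] med [ 0.62  -0.203  0.053] zmax 0.094 rect [627. -98.] [137. 460.] 0.0
top bin 0.62 [119.8, 198.7, 63.6, 42.9] med [0.459 0.313 0.005] zmax 0.038 rect [456. 309.] [152. 226.] 9.2
top mat 0.71 [273.1, 200.8, 68.7, 36.6] med [ 0.449 -0.289  0.004] zmax 0.012 rect [ 449. -
[... 1724 characters left out ...]
 293.] 1.5
side lever 0.64 [264.8, 209.1, 8.1, 24.1] med [ 0.457 -0.051  0.149] zmax 0.166 rect [457. -52.] [20. 20.] 32.3
side valve 0.86 [251.4, 205.2, 28.4, 52.3] med [ 0.453 -0.046  0.037] zmax 0.163 rect [458. -68.] [123.  90.] 85.3
side oil_filter 0.91 [266.6, 142.6, 22.9, 29.3] med [ 0.63 -0.43  0.06] zmax 0.084 rect [ 666. -499.] [ 84. 199.] 26.5
side filter_carton 0.83 [301.5, 136.3, 27.7, 32.2] med [ 0.536 -0.517  0.065] zmax 0.094 rect [ 553. -539.] [97. 77.] 1.6
side plug_1 0.61 [184.5, 346.0, 20.5, 24.5] med [0.415 0.349 0.018] zmax 0.023 rect [416. 354.] [67. 15.] 89.9
side plug_1 0.51 [183.9, 304.2, 17.1, 19.5] med [0.494 0.262 0.018] zmax 0.024 rect [495. 263.] [62. 16.] 77.7
```

View pictures.

```bash
python3 - <<'E'
import cv2
a=cv2.imread('pics/top0.png')[140:260,110:400];cv2.imwrite('pics/t0c.png',cv2.resize(a,None,fx=2.7,fy=2.7,interpolation=cv2.INTER_CUBIC))
a=cv2.imread('pics/side0.png')[130:384,130:340];cv2.imwrite('pics/s0c.png',cv2.resize(a,None,fx=2.3,fy=2.3,interpolation=cv2.INTER_CUBIC))
E
```

```text
(no output)
```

View pics/t0c.png

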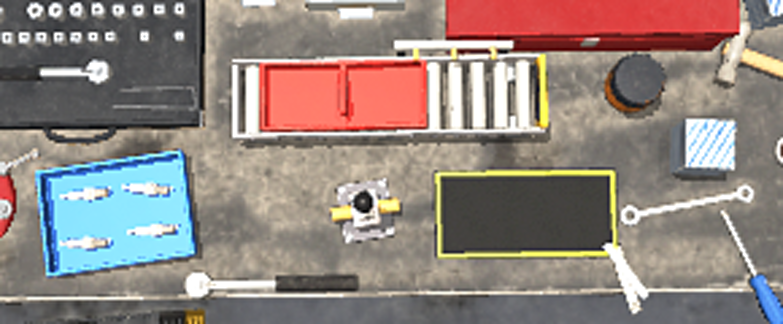

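View pics/s0c.png

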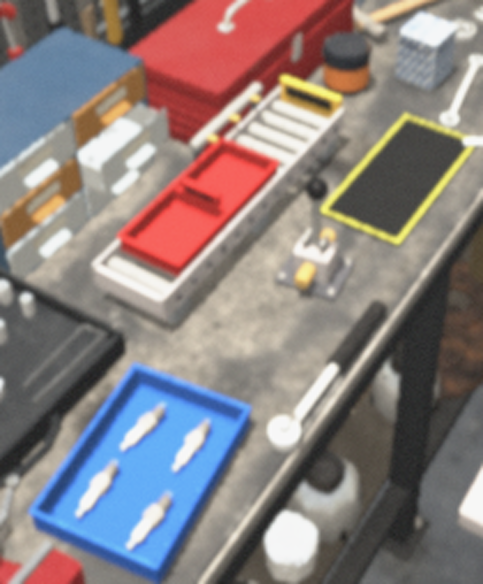

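The top view shows four plugs in the blue bin (crop 85,195 / 145,188 / 85,242 / 155,230). The tote is on the left of the track, the lever knob is at (362,203), and the mat is at (525,213). The side view agrees. I'll move over the bin next.

Request:
{"op": "play_rows", "data": {"plan": [{"translation": [0, 0, -3.5], "turn": [0, 0, 6.84]}, {"translation": [0, 0, -3.5], "turn": [0, 0, 6.84]}, {"translation": [2.6, -2.2, 0], "turn": [0, 0, 0]}, {"translation": [2.6, -2.2, 0], "turn": [0, 0, 0]}, {"translation": [2.6, -2.2, 0], "turn": [0, 0, 0]}, {"translation": [2.6, -2.2, 0], "turn": [0, 0, 0]}, {"translation": [2.6, -2.2, 0], "turn": [0, 0, 0]}, {"translation": [2.6, -2.2, 0], "turn": [0, 0, 0]}], "hand": -1}}

```text
time: 1.67
position: [0.2931, -0.4254, 0.3014]
eef_rot: [180.0, -0.0, -0.0]
ft_force: [0.3, -0.9, 0.1]
opening: 0.0851
gripper_force: 0.0
```

Request:
{"op": "play_rows", "data": {"plan": [{"translation": [2.6, -2.2, 0], "turn": [0, 0, 0]}, {"translation": [2.6, -2.2, 0], "turn": [0, 0, 0]}, {"translation": [2.6, -2.2, 0], "turn": [0, 0, 0]}, {"translation": [2.6, -2.2, 0], "turn": [0, 0, 0]}, {"translation": [2.6, -2.2, 0], "turn": [0, 0, 0]}, {"translation": [2.6, -2.2, 0], "turn": [0, 0, 0]}]}}

```text
time: 2.17
position: [0.4491, -0.2933, 0.3014]
eef_rot: [180.0, -0.0, 0.0]
ft_force: [0.5, -0.7, 0.7]
opening: 0.0854
gripper_force: 0.0
```

Request:
{"op": "play_rows", "data": {"plan": [{"translation": [0, -3.4, 0], "turn": [0, 0, 0]}, {"translation": [0, -3.4, 0], "turn": [0, 0, 0]}, {"translation": [0, -3.4, 0], "turn": [0, 0, 0]}, {"translation": [0, -3.4, 0], "turn": [0, 0, 0]}, {"translation": [0, -3.4, 0], "turn": [0, 0, 0]}, {"translation": [0, -3.4, 0], "turn": [0, 0, 0]}, {"translation": [0, -3.4, 0], "turn": [0, 0, 0]}, {"translation": [0, -3.4, 0], "turn": [0, 0, 0]}]}}

```text
time: 2.83
position: [0.4477, -0.0211, 0.3015]
eef_rot: [-180.0, -0.0, -0.0]
ft_force: [0.8, -0.1, 0.4]
opening: 0.0855
gripper_force: 0.0
```

Request:
{"op": "play_rows", "data": {"plan": [{"translation": [0, -3.4, 0], "turn": [0, 0, 0]}, {"translation": [0, -3.4, 0], "turn": [0, 0, 0]}, {"translation": [0, -3.4, 0], "turn": [0, 0, 0]}, {"translation": [0, -3.4, 0], "turn": [0, 0, 0]}, {"translation": [0, -3.4, 0], "turn": [0, 0, 0]}, {"translation": [0, -3.4, 0], "turn": [0, 0, 0]}, {"translation": [0, -3.4, 0], "turn": [0, 0, 0]}, {"translation": [0, -3.4, 0], "turn": [0, 0, 0]}]}}

```text
time: 3.5
position: [0.4477, 0.2511, 0.3015]
eef_rot: [-180.0, -0.0, 0.0]
ft_force: [0.8, -0.2, -0.3]
opening: 0.0854
gripper_force: 0.0
```

Request:
{"op": "play_rows", "data": {"plan": [{"translation": [0, -3, 0], "turn": [0, 0, 0]}, {"translation": [0, -3, 0], "turn": [0, 0, 0]}, {"translation": [0, 0, 0], "turn": [0, 0, -7]}, {"translation": [0, 0, 0], "turn": [0, 0, -7]}, {"translation": [0, 0, 0], "turn": [0, 0, -7]}, {"translation": [0, 0, 0], "turn": [0, 0, -7]}, {"translation": [0, 0, 0], "turn": [0, 0, -7]}, {"translation": [0, 0, 0], "turn": [0, 0, -7]}]}}

```text
time: 4.17
position: [0.448, 0.3093, 0.3014]
eef_rot: [-180.0, -0.0, 42.3]
ft_force: [-0.2, 1.0, -0.4]
opening: 0.0853
gripper_force: 0.0
```

Request:
{"op": "play_rows", "data": {"plan": [{"translation": [0, 0, 0], "turn": [0, 0, -7]}, {"translation": [0, 0, 0], "turn": [0, 0, -7]}, {"translation": [0, 0, 0], "turn": [0, 0, -7]}, {"translation": [0, 0, 0], "turn": [0, 0, -7]}, {"translation": [0, 0, 0], "turn": [0, 0, -7]}, {"translation": [0, 0, 0], "turn": [0, 0, -7]}, {"translation": [0, 0, 0], "turn": [0, 0, -6]}, {"translation": [0, 0, 0], "turn": [0, 0, 0]}]}}

```text
time: 4.83
position: [0.4481, 0.3092, 0.3013]
eef_rot: [-180.0, -0.0, 90.3]
ft_force: [-0.3, -0.2, -0.4]
opening: 0.0852
gripper_force: 0.0
```

```bash
cat >> h.py <<'E'
def plugs(p,w,conf=.3):
    out=[]
    for d in outline_of(p,'plug_1'):
        if d['conf']<conf: continue
        q=w[d['mask']];q=q[~np.isnan(q[:,0])]
        if len(q)<20: continue
        zf=np.percentile(q[:,2],2); q=q[q[:,2]>.007] if q[:,2].max()<.05 else q
        r=cv2.minAreaRect((q[:,:2]*1000).astype(np.float32))
        c,vec,_=cv2.PCACompute2(q[:,:2].astype(np.float64),None)
        out.append((d['conf'],d['extent'],r,c[0],vec[0],q))
    return out
E
python3 - <<'E'
from h import *
p=shot('wrist','w0.png');w=cloud(p)
print(np.round(np.linalg.inv(p['camera_from_world']),3).tolist())
for c,e,r,m,v,q in plugs(p,w):
    print(round(c,2),np.round(e),np.round(r[0],1),np.round(r[1],1),round(r[2],1),'pca',np.round(m,4),round(np.degrees(np.arctan2(v[1],v[0]))%180,1))
    # width profile along axis
    v=v*np.sign(v[1]); t=(q[:,:2]-np.array(r[0])/1000)@v; s=(q[:,:2]-np.array(r[0])/1000)@[-v[1],v[0]]
    for a in np.arange(-.036,.036,.006):
        k=(t>=a)&(t<a+.006)
        if k.sum()>3: print('  %.0f: s %.1f..%.1f zmax %.1f'%((a+.003)*1e3,s[k].min()*1e3,s[k].max()*1e3,q[k,2].max()*1e3),end='')
    print()
E
```

```text
[[1.0, 0.005, 0.002, 0.448], [0.005, -0.959, -0.285, 0.382], [0.0, 0.285, -0.959, 0.444], [0.0, 0.0, 0.0, 1.0]]
0.84 [275. 105.  14.  45.] [488.7 351.4] [15.5 66.6] 2.0 pca [0.4886 0.3489] 94.2
  -33: s -0.6..4.3 zmax 19.0  -27: s -5.3..5.6 zmax 19.6  -21: s -5.7..5.5 zmax 20.7  -15: s -7.2..8.1 zmax 22.2  -9: s -7.5..7.9 zmax 22.1  -3: s -7.7..8.0 zmax 23.1  3: s -7.6..7.6 zmax 21.9  9: s -5.3..5.5 zmax 19.8  15: s -5.6..5.3 zmax 19.5  21: s -5.6..5.2 zmax 19.5  27: s -2.6..1.9 zmax 17.3  33: s -0.2..1.5 zmax 15.5
0.76 [230. 104.  12.  47.] [418.4 352.5] [69.3 15.2] 88.3 pca [0.418  0.3504] 90.5
  -33: s -5.2..5.4 zmax 20.4  -27: s -5.4..7.2 zmax 20.0  -21: s -5.5..7.1 zmax 20.4  -15: s -5.9..6.8 zmax 21.0  -9: s -7.3..8.0 zmax 22.4  -3: s -7.4..7.7 zmax 23.0  3: s -6.1..6.3 zmax 19.6  9: s -4.6..6.2 zmax 18.6  15: s -4.8..6.0 zmax 19.5  21: s -4.9..5.8 zmax 19.5  27: s -1.9..2.8 zmax 16.2  33: s -2.1..2.5 zmax 16.3
0.56 [279. 164.  13.  42.] [495.8 264.4] [63.4 15. ] 88.6 pca [0.4953 0.261 ] 85.2
  -33: s -2.6..4.1 zmax 18.8  -27: s -5.7..6.0 zmax 19.8  -21: s -6.4..5.5 zmax 20.6  -15: s -5.5..6.1 zmax 21.9  -9: s -7.9..6.7 zmax 22.0  -3: s -7.8..7.4 zmax 23.2  3: s -5.9..5.9 zmax 22.0  9: s -4.7..4.7 zmax 19.0  15: s -3.9..4.4 zmax 19.0  21: s -3.0..4.8 zmax 19.1  27: s -0.9..1.8 zmax 15.7
```

View pics/w0.png

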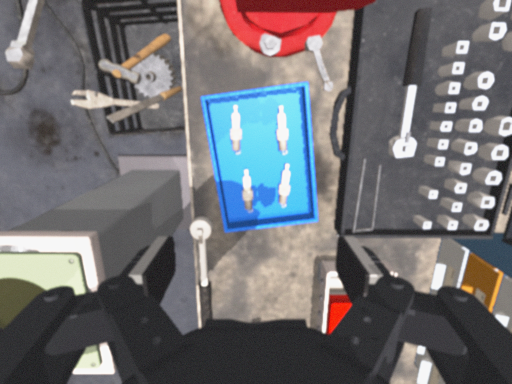

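The wrist view shows all four plugs: (236,130), (283,130), (248,190) and (286,187), with their tips pointing to +y. The network missed the third one, so I'll segment by colour.

```bash
cat >> h.py <<'E'
def seg(p,w,box,zlo,zhi):
    """hexagon centre and axis of bright (unsaturated) plug blobs in a world box"""
    hsv=cv2.cvtColor(p['pixels'],cv2.COLOR_RGB2HSV)
    m=(hsv[...,1]<110)&(w[...,0]>box[0])&(w[...,0]<box[1])&(w[...,1]>box[2])&(w[...,1]<box[3])&(w[...,2]>zlo)&(w[...,2]<zhi)
    n,l,st,_=cv2.connectedComponentsWithStats(m.astype(np.uint8))
    for i in range(1,n):
        if st[i,4]<60: continue
        q=w[l==i]; r=cv2.minAreaRect((q[:,:2]*1000).astype(np.float32))
        _,v,_=cv2.PCACompute2(q[:,:2],None); h=q[q[:,2]>np.percentile(q[:,2],85)]
        print(st[i].tolist(),'mid',np.round(r[0],1),np.round(r[1],1),'hex',np.round(h.mean(0)*1000,1),'axis',round(np.degrees(np.arctan2(v[0,1],v[0,0]))%180,1))
E
python3 - <<'E'
from h import *
p=shot('wrist');w=cloud(p)
seg(p,w,(.37,.54,.2,.42),.009,.03)
E
```

```text
[230, 105, 12, 49, 358] mid [417.3 351. ] [16.1 72.6] hex [417.6 345.3  21. ] axis 90.3
[277, 105, 11, 49, 357] mid [489.  350.7] [15.6 72.9] hex [489.6 345.3  20.9] axis 95.2
[279, 163, 12, 44, 308] mid [495.7 261.9] [73.3 16.5] hex [495.1 255.3  20.6] axis 85.6
[243, 169, 11, 43, 305] mid [435.7 252.9] [72.5 16.6] hex [435.4 246.7  20.7] axis 93.8
```

Request:
{"op": "play_rows", "data": {"plan": [{"translation": [1.9, -1.55, 0], "turn": [0, 0, 0]}, {"translation": [1.9, -1.55, 0], "turn": [0, 0, 0]}, {"translation": [0, 0, 3.6], "turn": [0, 0, 0]}, {"translation": [0, 0, 3.6], "turn": [0, 0, 0]}, {"translation": [0, 0, 3.6], "turn": [0, 0, 0]}, {"translation": [0, 0, 3.6], "turn": [0, 0, 0]}, {"translation": [0, 0, 3.6], "turn": [0, 0, 0]}, {"translation": [0, 0, 3.6], "turn": [0, 0, 0]}], "hand": 0.2, "grip_force": 40}}

```text
time: 5.65
position: [0.4169, 0.3473, 0.0839]
eef_rot: [180.0, -0.0, 89.8]
ft_force: [0.7, 0.6, 0.1]
opening: 0.0342
gripper_force: 0.0
```

Request:
{"op": "play_rows", "data": {"plan": [{"translation": [0, 0, 3], "turn": [0, 0, 0]}, {"translation": [0, 0, 3], "turn": [0, 0, 0]}, {"translation": [0, 0, 0.8], "turn": [0, 0, 0]}, {"translation": [0, 0, 0.6], "turn": [0, 0, 0]}, {"translation": [0, 0, 0], "turn": [0, 0, 0]}]}}

```text
time: 6.07
position: [0.417, 0.3475, 0.0115]
eef_rot: [180.0, 0.0, 89.9]
ft_force: [-0.0, -0.4, -0.4]
opening: 0.0341
gripper_force: 0.0
```

Request:
{"op": "play_rows", "data": {"plan": [{"translation": [0, 0, 0], "turn": [0, 0, 0]}, {"translation": [0, 0, 0], "turn": [0, 0, 0]}, {"translation": [0, 0, 0], "turn": [0, 0, 0]}, {"translation": [0, 0, 0], "turn": [0, 0, 0]}, {"translation": [0, 0, 0], "turn": [0, 0, 0]}, {"translation": [0, 0, 0], "turn": [0, 0, 0]}], "hand": 1}}

```text
time: 6.57
position: [0.4176, 0.3478, 0.013]
eef_rot: [179.9, -0.1, 90.0]
ft_force: [-1.7, 0.1, 5.0]
opening: 0.0148
gripper_force: 38.9
```

Request:
{"op": "play_rows", "data": {"plan": [{"translation": [0, 0, -3], "turn": [0, 0, 0]}, {"translation": [0, 0, -3], "turn": [0, 0, 0]}, {"translation": [0, 0, -3.5], "turn": [0, 0, 0]}, {"translation": [0, 0, -3.5], "turn": [0, 0, 0]}, {"translation": [0, 0, -3.5], "turn": [0, 0, 0]}, {"translation": [0, 0, -3.5], "turn": [0, 0, 0]}]}}

```text
time: 7.07
position: [0.4168, 0.3471, 0.2147]
eef_rot: [179.9, -0.1, 90.0]
ft_force: [0.8, -0.7, 0.1]
opening: 0.0152
gripper_force: 39.5
```

Request:
{"op": "play_rows", "data": {"plan": [{"translation": [-3.1, 1.67, 0], "turn": [0, 0, 0]}, {"translation": [-3.1, 1.67, 0], "turn": [0, 0, 0]}, {"translation": [-3.1, 1.67, 0], "turn": [0, 0, 0]}, {"translation": [-3.1, 1.67, 0], "turn": [0, 0, 0]}, {"translation": [-3.1, 1.67, 0], "turn": [0, 0, 0]}, {"translation": [-3.1, 1.67, 0], "turn": [0, 0, 0]}, {"translation": [-3.1, 1.67, 0], "turn": [0, 0, 0]}, {"translation": [-3.1, 1.67, 0], "turn": [0, 0, 0]}]}}

```text
time: 7.73
position: [0.5512, 0.0975, 0.2128]
eef_rot: [179.9, -0.0, 90.0]
ft_force: [0.7, 0.5, 0.1]
opening: 0.0148
gripper_force: 39.6
```

Request:
{"op": "play_rows", "data": {"plan": [{"translation": [-3.1, 1.67, 0], "turn": [0, 0, 0]}, {"translation": [-3.1, 1.67, 0], "turn": [0, 0, 0]}, {"translation": [-3.1, 1.67, 0], "turn": [0, 0, 0]}, {"translation": [-3.1, 1.67, 0], "turn": [0, 0, 0]}, {"translation": [0, 0, 0], "turn": [0, 0, 7]}, {"translation": [0, 0, 0], "turn": [0, 0, 7]}, {"translation": [0, 0, 0], "turn": [0, 0, 7]}, {"translation": [0, 0, 0], "turn": [0, 0, 7]}]}}

```text
time: 8.4
position: [0.6174, -0.0249, 0.2128]
eef_rot: [179.9, -0.1, 61.6]
ft_force: [-0.6, 0.9, -1.0]
opening: 0.0149
gripper_force: 39.6
```

Request:
{"op": "play_rows", "data": {"plan": [{"translation": [0, 0, 0], "turn": [0, 0, 7]}, {"translation": [0, 0, 0], "turn": [0, 0, 7]}, {"translation": [0, 0, 0], "turn": [0, 0, 7]}, {"translation": [0, 0, 0], "turn": [0, 0, 7]}, {"translation": [0, 0, 0], "turn": [0, 0, 7]}, {"translation": [0, 0, 0], "turn": [0, 0, 7]}, {"translation": [0, 0, 0], "turn": [0, 0, 7]}, {"translation": [0, 0, 0], "turn": [0, 0, 7]}]}}

```text
time: 9.07
position: [0.6174, -0.0246, 0.2128]
eef_rot: [-180.0, -0.1, 5.6]
ft_force: [-0.1, -0.1, -0.6]
opening: 0.0149
gripper_force: 39.5
```

Request:
{"op": "play_rows", "data": {"plan": [{"translation": [0, 0, 0], "turn": [0, 0, 6]}, {"translation": [0, 0, 0], "turn": [0, 0, 0]}]}}

```text
time: 9.23
position: [0.6174, -0.0244, 0.2127]
eef_rot: [-180.0, -0.1, -0.3]
ft_force: [0.3, 0.4, -0.9]
opening: 0.015
gripper_force: 39.5
```

```bash
cat >> h.py <<'E'
def tote(p,w,lo=.035,zb=.055):
    """tote pose from red points at rim / plate height"""
    hsv=cv2.cvtColor(p['pixels'],cv2.COLOR_RGB2HSV)
    red=((hsv[...,0]<9)|(hsv[...,0]>171))&(hsv[...,1]>120)&(w[...,0]<.69)
    rim=w[red&(abs(w[...,2]-zb-.028)<.006)]; pl=w[red&(abs(w[...,2]-zb-.046)<.006)]
    for n,q in (('rim',rim),('plate',pl)):
        if len(q)>5:
            r=cv2.minAreaRect((q[:,:2]*1000).astype(np.float32))
            print(n,len(q),np.round(r[0],1),np.round(r[1],1),round(r[2],1),'x',np.round(np.percentile(q[:,0],[1,99])*1e3),'y',np.round(np.percentile(q[:,1],[1,99])*1e3),'z',np.round(np.median(q[:,2]),4))
E
python3 - <<'E'
from h import *
o=get_obs();print(o['position'],o['eef_rot'],o['opening'])
p=shot('wrist','w1.png');w=cloud(p);tote(p,w)
q=shot('top');tote(q,cloud(q))
E
```

```text
[ 0.61741709 -0.02437694  0.21267523] [-1.79968935e+02 -8.13444705e-02 -3.10237525e-01] 0.014976027944435753
rim 3657 [620.1 -29.6] [ 99.1 235.2] 0.5 x [571. 670.] y [-146.   87.] z 0.0825
plate 353 [628.5 -29.2] [43.1 10.7] 0.4 x [610. 650.] y [-35. -24.] z 0.1003
rim 164 [478.5  76.2] [ 349.9 1160.8] 5.2 x [265. 674.] y [-206.  539.] z 0.0826
plate 158 [610.7  50.1] [ 314.  1227.8] 21.4 x [260. 690.] y [-562.  576.] z 0.1032
```

View pics/w1.png

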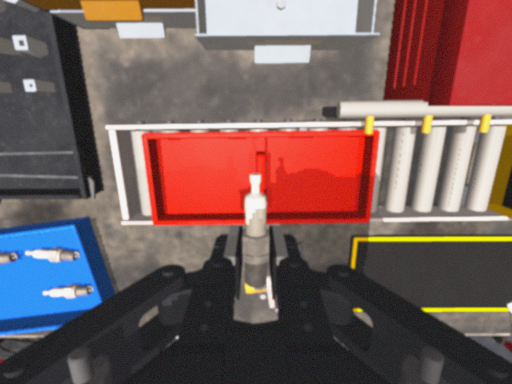

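The wrist view shows the tote centred about (262,178), the plug held level along x at (256,220), and the track free. The tote centre is (0.6205, -0.0295). I'll place in the left outer slot.

Request:
{"op": "play_rows", "data": {"plan": [{"translation": [0, -3.65, 0], "turn": [0, 0, 0]}, {"translation": [0, -3.65, 0], "turn": [0, 0, 0]}, {"translation": [0, 0, 3.2], "turn": [0, 0, 0]}, {"translation": [0, 0, 3.2], "turn": [0, 0, 0]}, {"translation": [0, 0, 3.2], "turn": [0, 0, 0]}, {"translation": [0, 0, 3.2], "turn": [0, 0, 0]}, {"translation": [0, 0, 1], "turn": [0, 0, 0]}, {"translation": [0, 0, 0.4], "turn": [0, 0, 0]}]}}

```text
time: 10.0
position: [0.6168, 0.0483, 0.0682]
eef_rot: [-180.0, 0.1, 0.1]
ft_force: [0.2, 0.3, 0.1]
opening: 0.0149
gripper_force: 39.5
```

Request:
{"op": "play_rows", "data": {"plan": [{"translation": [0, 0, 0], "turn": [0, 0, 0]}, {"translation": [0, 0, 0], "turn": [0, 0, 0]}, {"translation": [0, 0, 0], "turn": [0, 0, 0]}], "hand": 0.3}}

```text
time: 10.25
position: [0.6182, 0.0484, 0.0711]
eef_rot: [-180.0, -0.1, 0.0]
ft_force: [0.2, -0.3, 0.8]
opening: 0.0299
gripper_force: 0.0
```

Request:
{"op": "play_rows", "data": {"plan": [{"translation": [0, 0, -2], "turn": [0, 0, 0]}, {"translation": [0, 0, -3], "turn": [0, 0, 0]}, {"translation": [0, 0, -3.5], "turn": [0, 0, 0]}, {"translation": [0, 0, -3.5], "turn": [0, 0, 0]}, {"translation": [0, 0, -3], "turn": [0, 0, 0]}, {"translation": [0, 0, 0], "turn": [0, 0, 0]}]}}

```text
time: 10.75
position: [0.6194, 0.0484, 0.2266]
eef_rot: [-179.9, -0.6, 0.0]
ft_force: [0.1, 0.7, 1.0]
opening: 0.03
gripper_force: 0.0
```

```bash
python3 - <<'E'
from h import *
p=shot('wrist','w2.png');w=cloud(p);tote(p,w);seg(p,w,(.57,.67,-.14,.085),.06,.09)
E
```

```text
rim 3664 [620.3 -29.6] [ 98.8 236.2] 0.4 x [571. 669.] y [-146.   88.] z 0.0824
plate 610 [620.5 -29.4] [59.2 11.7] 0.4 x [592. 650.] y [-35. -24.] z 0.1002
[249, 144, 15, 63, 618] mid [620.4  48.1] [72.  15.9] hex [613.5  48.3  75.9] axis 0.6
```

Request:
{"op": "play_rows", "data": {"plan": [{"translation": [-1.3, -2.99, 0], "turn": [0, 0, 0]}, {"translation": [-1.3, -2.99, 0], "turn": [0, 0, 0]}, {"translation": [-1.3, -2.99, 0], "turn": [0, 0, 0]}, {"translation": [-1.3, -2.99, 0], "turn": [0, 0, 0]}, {"translation": [-1.3, -2.99, 0], "turn": [0, 0, 0]}, {"translation": [-1.3, -2.99, 0], "turn": [0, 0, 0]}, {"translation": [-1.3, -2.99, 0], "turn": [0, 0, 0]}, {"translation": [-1.3, -2.99, 0], "turn": [0, 0, 0]}], "hand": 0.2}}

```text
time: 11.47
position: [0.5124, 0.2889, 0.2196]
eef_rot: [-180.0, -0.0, 0.0]
ft_force: [1.0, -0.5, -0.3]
opening: 0.0343
gripper_force: 0.0
```

Request:
{"op": "play_rows", "data": {"plan": [{"translation": [-1.3, -2.99, 0], "turn": [0, 0, 0]}, {"translation": [-1.3, -2.99, 0], "turn": [0, 0, 0]}, {"translation": [0, 0, 0.9], "turn": [0, 0, -6.8]}, {"translation": [0, 0, 0.9], "turn": [0, 0, -6.8]}, {"translation": [0, 0, 0.9], "turn": [0, 0, -6.8]}, {"translation": [0, 0, 0.9], "turn": [0, 0, -6.8]}, {"translation": [0, 0, 0.9], "turn": [0, 0, -6.8]}, {"translation": [0, 0, 0.9], "turn": [0, 0, -6.8]}]}}

```text
time: 12.13
position: [0.4872, 0.3473, 0.1651]
eef_rot: [-180.0, -0.0, 41.2]
ft_force: [-0.5, 0.2, 0.0]
opening: 0.0344
gripper_force: 0.0
```

Request:
{"op": "play_rows", "data": {"plan": [{"translation": [0, 0, 0.9], "turn": [0, 0, -6.8]}, {"translation": [0, 0, 0.9], "turn": [0, 0, -6.8]}, {"translation": [0, 0, 0.9], "turn": [0, 0, -6.8]}, {"translation": [0, 0, 0.9], "turn": [0, 0, -6.8]}, {"translation": [0, 0, 0.9], "turn": [0, 0, -6.8]}, {"translation": [0, 0, 0.9], "turn": [0, 0, -6.8]}, {"translation": [0, 0, 0.9], "turn": [0, 0, -6.8]}, {"translation": [0, 0, 0.9], "turn": [0, 0, -6.8]}]}}

```text
time: 12.8
position: [0.4874, 0.3473, 0.0931]
eef_rot: [180.0, -0.0, 95.6]
ft_force: [0.2, -1.0, 0.2]
opening: 0.0342
gripper_force: 0.0
```

Request:
{"op": "play_rows", "data": {"plan": [{"translation": [0, 0, 0], "turn": [0, 0, 0]}, {"translation": [0, 0, 0], "turn": [0, 0, 0]}]}}

```text
time: 12.97
position: [0.4873, 0.3472, 0.0934]
eef_rot: [-180.0, -0.0, 95.0]
ft_force: [-0.4, 0.7, -0.0]
opening: 0.0344
gripper_force: 0.0
```

Request:
{"op": "play_rows", "data": {"plan": [{"translation": [0, 0.2, 3], "turn": [0, 0, 0]}, {"translation": [0, 0, 3], "turn": [0, 0, 0]}, {"translation": [0, 0, 1.5], "turn": [0, 0, 0]}, {"translation": [0, 0, 0.6], "turn": [0, 0, 0]}, {"translation": [0, 0, 0], "turn": [0, 0, 0]}]}}

```text
time: 13.38
position: [0.4892, 0.3475, 0.0121]
eef_rot: [-180.0, 0.0, 95.1]
ft_force: [0.9, -0.0, -0.4]
opening: 0.0342
gripper_force: 0.0
```

Request:
{"op": "play_rows", "data": {"plan": [{"translation": [0, 0, 0], "turn": [0, 0, 0]}, {"translation": [0, 0, 0], "turn": [0, 0, 0]}, {"translation": [0, 0, 0], "turn": [0, 0, 0]}, {"translation": [0, 0, 0], "turn": [0, 0, 0]}, {"translation": [0, 0, 0], "turn": [0, 0, 0]}], "hand": 1}}

```text
time: 13.8
position: [0.49, 0.348, 0.0139]
eef_rot: [179.9, -0.1, 95.2]
ft_force: [-1.3, -1.2, 8.6]
opening: 0.0149
gripper_force: 39.5
```

Request:
{"op": "play_rows", "data": {"plan": [{"translation": [0, 0, -3], "turn": [0, 0, 0]}, {"translation": [0, 0, -3], "turn": [0, 0, 0]}, {"translation": [0, 0, -1], "turn": [0, 0, 6.8]}, {"translation": [0, 0, -1], "turn": [0, 0, 6.8]}, {"translation": [0, 0, -1], "turn": [0, 0, 6.8]}, {"translation": [0, 0, -1], "turn": [0, 0, 6.8]}, {"translation": [0, 0, -1], "turn": [0, 0, 6.8]}, {"translation": [0, 0, -1], "turn": [0, 0, 6.8]}]}}

```text
time: 14.47
position: [0.4895, 0.3478, 0.1339]
eef_rot: [-180.0, -0.1, 54.0]
ft_force: [0.4, 0.9, -1.8]
opening: 0.0147
gripper_force: 39.4
```

Request:
{"op": "play_rows", "data": {"plan": [{"translation": [0, 0, -1], "turn": [0, 0, 6.8]}, {"translation": [0, 0, -1], "turn": [0, 0, 6.8]}, {"translation": [0, 0, -1], "turn": [0, 0, 6.8]}, {"translation": [0, 0, -1], "turn": [0, 0, 6.8]}, {"translation": [0, 0, -1], "turn": [0, 0, 6.8]}, {"translation": [0, 0, -1], "turn": [0, 0, 6.8]}, {"translation": [0, 0, -1], "turn": [0, 0, 6.8]}, {"translation": [0, 0, -1], "turn": [0, 0, 6.8]}]}}

```text
time: 15.13
position: [0.4893, 0.3478, 0.2139]
eef_rot: [-179.9, -0.0, -0.4]
ft_force: [0.1, -0.2, -0.9]
opening: 0.0147
gripper_force: 39.4
```

Request:
{"op": "play_rows", "data": {"plan": [{"translation": [1.27, 3.36, 0], "turn": [0, 0, 0]}, {"translation": [1.27, 3.36, 0], "turn": [0, 0, 0]}, {"translation": [1.27, 3.36, 0], "turn": [0, 0, 0]}, {"translation": [1.27, 3.36, 0], "turn": [0, 0, 0]}, {"translation": [1.27, 3.36, 0], "turn": [0, 0, 0]}, {"translation": [1.27, 3.36, 0], "turn": [0, 0, 0]}, {"translation": [1.27, 3.36, 0], "turn": [0, 0, 0]}, {"translation": [1.27, 3.36, 0], "turn": [0, 0, 0]}]}}

```text
time: 15.8
position: [0.5914, 0.0771, 0.2135]
eef_rot: [-179.9, -0.1, -0.0]
ft_force: [1.0, 0.7, -1.4]
opening: 0.0146
gripper_force: 39.4
```

Request:
{"op": "play_rows", "data": {"plan": [{"translation": [1.27, 3.36, 0], "turn": [0, 0, 0]}, {"translation": [1.27, 3.36, 0], "turn": [0, 0, 0]}, {"translation": [0, 0, 0], "turn": [0, 0, 0]}]}}

```text
time: 16.05
position: [0.6178, 0.0037, 0.2131]
eef_rot: [179.8, -0.1, -0.5]
ft_force: [-0.1, -1.3, 0.1]
opening: 0.0147
gripper_force: 39.4
```

```bash
python3 - <<'E'
from h import *
p=shot('wrist','w3.png');w=cloud(p);tote(p,w);seg(p,w,(.57,.67,-.14,.085),.06,.09)
o=get_obs();print(o['position'],o['eef_rot'],o['opening'])
E
```

```text
rim 3787 [620.1 -29.2] [ 99. 236.] 0.5 x [571. 669.] y [-146.   88.] z 0.0824
plate 651 [620.4 -29.5] [59.4 11.3] 0.3 x [592. 649.] y [-35. -24.] z 0.1003
[206, 143, 17, 66, 692] mid [620.1  48.4] [72.5 16.6] hex [614.1  48.1  75.7] axis 1.0
[0.61699131 0.00758404 0.21304205] [ 1.79947018e+02 -7.04230567e-02 -3.12732768e-01] 0.014774204906526024
```

Request:
{"op": "play_rows", "data": {"plan": [{"translation": [0, 0, 3.2], "turn": [0, 0, 0]}, {"translation": [0, 0, 3.2], "turn": [0, 0, 0]}, {"translation": [0, 0, 3.2], "turn": [0, 0, 0]}, {"translation": [0, 0, 3.2], "turn": [0, 0, 0]}, {"translation": [0, 0, 0], "turn": [0, 0, 0]}]}}

```text
time: 16.52
position: [0.6139, 0.0124, 0.08]
eef_rot: [-180.0, 0.4, 0.0]
ft_force: [-0.3, 0.1, -1.9]
opening: 0.0144
gripper_force: 39.4
```

Request:
{"op": "play_rows", "data": {"plan": [{"translation": [0.15, 0.2, 0.6], "turn": [0, 0, 0]}, {"translation": [0, 0, 0.4], "turn": [0, 0, 0]}, {"translation": [0, 0, 0], "turn": [0, 0, 0]}]}}

```text
time: 16.77
position: [0.6185, 0.0096, 0.0755]
eef_rot: [-180.0, -0.1, -0.0]
ft_force: [-0.9, 0.7, -0.4]
opening: 0.015
gripper_force: 39.4
```

Request:
{"op": "play_rows", "data": {"plan": [{"translation": [0, 0, 0], "turn": [0, 0, 0]}, {"translation": [0, 0, 0], "turn": [0, 0, 0]}, {"translation": [0, 0, 0], "turn": [0, 0, 0]}], "hand": 0.44}}

```text
time: 17.02
position: [0.6182, 0.0096, 0.0752]
eef_rot: [-180.0, -0.1, 0.0]
ft_force: [0.4, -0.3, -0.8]
opening: 0.0239
gripper_force: 0.0
```

Request:
{"op": "play_rows", "data": {"plan": [{"translation": [0, 0, -2], "turn": [0, 0, 0]}, {"translation": [0, 0, -3], "turn": [0, 0, 0]}, {"translation": [0, 0, -3.5], "turn": [0, 0, 0]}, {"translation": [0, 0, -3.5], "turn": [0, 0, 0]}, {"translation": [0, 0, -3], "turn": [0, 0, 0]}, {"translation": [0, 0, 0], "turn": [0, 0, 0]}, {"translation": [0, 0, 0], "turn": [0, 0, 0]}]}}

```text
time: 17.6
position: [0.6184, 0.0096, 0.2261]
eef_rot: [-180.0, -0.2, 0.0]
ft_force: [0.0, 0.3, -1.0]
opening: 0.0239
gripper_force: 0.0
```

```bash
python3 - <<'E'
from h import *
p=shot('wrist','w4.png');w=cloud(p);tote(p,w);seg(p,w,(.57,.67,-.14,.085),.06,.09);seg(p,w,(.37,.54,.2,.42),.009,.03)
o=get_obs();print(o['position'],o['eef_rot'],o['opening'])
E
```

```text
rim 3564 [620.2 -29. ] [ 98.9 235.6] 0.5 x [571. 669.] y [-146.   88.] z 0.0824
plate 600 [620.6 -29.4] [58.9 11.4] 0.7 x [592. 649.] y [-35. -24.] z 0.1002
[248, 141, 16, 64, 630] mid [621.2   9.5] [17.1 72.7] hex [614.5   9.7  75.8] axis 1.6
[214, 142, 16, 64, 635] mid [619.8  48.6] [72.9 16.9] hex [614.2  48.1  75.8] axis 1.0
[56, 243, 52, 14, 431] mid [497.  261.4] [73.  17.9] hex [496.  253.2  20.6] axis 85.7
[71, 279, 50, 13, 394] mid [435.8 251.5] [16.4 73.6] hex [437.  244.4  20.3] axis 93.9
[0.61783428 0.00958736 0.22466064] [-1.79988931e+02 -3.34160236e-02  4.21352254e-03] 0.023915670080246507
```

Request:
{"op": "play_rows", "data": {"plan": [{"translation": [-1.52, -3.1, 0], "turn": [0, 0, 0]}, {"translation": [-1.52, -3.1, 0], "turn": [0, 0, 0]}, {"translation": [-1.52, -3.1, 0], "turn": [0, 0, 0]}, {"translation": [-1.52, -3.1, 0], "turn": [0, 0, 0]}, {"translation": [-1.52, -3.1, 0], "turn": [0, 0, 0]}, {"translation": [-1.52, -3.1, 0], "turn": [0, 0, 0]}, {"translation": [-1.52, -3.1, 0], "turn": [0, 0, 0]}, {"translation": [-1.52, -3.1, 0], "turn": [0, 0, 0]}], "hand": 0.2}}

```text
time: 18.32
position: [0.4949, 0.2587, 0.2234]
eef_rot: [180.0, 0.1, 0.0]
ft_force: [1.2, 0.3, 0.3]
opening: 0.0345
gripper_force: 0.0
```

Request:
{"op": "play_rows", "data": {"plan": [{"translation": [0, 0, 1], "turn": [0, 0, -6.6]}, {"translation": [0, 0, 1], "turn": [0, 0, -6.6]}, {"translation": [0, 0, 1], "turn": [0, 0, -6.6]}, {"translation": [0, 0, 1], "turn": [0, 0, -6.6]}, {"translation": [0, 0, 1], "turn": [0, 0, -6.6]}, {"translation": [0, 0, 1], "turn": [0, 0, -6.6]}, {"translation": [0, 0, 1], "turn": [0, 0, -6.6]}]}}

```text
time: 18.9
position: [0.4957, 0.2574, 0.1529]
eef_rot: [-179.9, 0.1, 46.5]
ft_force: [-0.0, 1.0, 0.2]
opening: 0.0343
gripper_force: 0.0
```

Request:
{"op": "play_rows", "data": {"plan": [{"translation": [0, 0, 1], "turn": [0, 0, -6.6]}, {"translation": [0, 0, 1], "turn": [0, 0, -6.6]}, {"translation": [0, 0, 1], "turn": [0, 0, -6.6]}, {"translation": [0, 0, 1], "turn": [0, 0, -6.6]}, {"translation": [0, 0, 1], "turn": [0, 0, -6.6]}, {"translation": [0, 0, 1], "turn": [0, 0, -6.6]}, {"translation": [0, 0, 0], "turn": [0, 0, 0]}, {"translation": [0, 0, 0], "turn": [0, 0, 0]}]}}

```text
time: 19.57
position: [0.4957, 0.2573, 0.0936]
eef_rot: [-179.9, 0.0, 85.6]
ft_force: [-0.6, -0.1, 0.4]
opening: 0.0342
gripper_force: 0.0
```

Request:
{"op": "play_rows", "data": {"plan": [{"translation": [0, 0, 3], "turn": [0, 0, 0]}, {"translation": [0, 0, 3], "turn": [0, 0, 0]}, {"translation": [0, 0, 1.5], "turn": [0, 0, 0]}, {"translation": [0, 0, 0.55], "turn": [0, 0, 0]}, {"translation": [0, 0, 0], "turn": [0, 0, 0]}]}}

```text
time: 19.98
position: [0.4959, 0.2575, 0.0134]
eef_rot: [-179.9, 0.0, 85.7]
ft_force: [0.1, 0.3, 0.6]
opening: 0.034
gripper_force: 0.0
```

Request:
{"op": "play_rows", "data": {"plan": [{"translation": [0, 0, 0], "turn": [0, 0, 0]}, {"translation": [0, 0, 0], "turn": [0, 0, 0]}, {"translation": [0, 0, 0], "turn": [0, 0, 0]}, {"translation": [0, 0, 0], "turn": [0, 0, 0]}, {"translation": [0, 0, 0], "turn": [0, 0, 0]}], "hand": 1}}

```text
time: 20.4
position: [0.4968, 0.2579, 0.0152]
eef_rot: [179.9, -0.1, 85.8]
ft_force: [-1.9, -0.6, 9.6]
opening: 0.0147
gripper_force: 39.5
```

Request:
{"op": "play_rows", "data": {"plan": [{"translation": [0, 0, -3], "turn": [0, 0, 0]}, {"translation": [0, 0, -3], "turn": [0, 0, 0]}, {"translation": [0, 0, -1], "turn": [0, 0, 6.6]}, {"translation": [0, 0, -1], "turn": [0, 0, 6.6]}, {"translation": [0, 0, -1], "turn": [0, 0, 6.6]}, {"translation": [0, 0, -1], "turn": [0, 0, 6.6]}, {"translation": [0, 0, -1], "turn": [0, 0, 6.6]}, {"translation": [0, 0, -1], "turn": [0, 0, 6.6]}]}}

```text
time: 21.07
position: [0.4964, 0.2577, 0.1352]
eef_rot: [-180.0, -0.1, 45.8]
ft_force: [-0.2, 0.2, -0.9]
opening: 0.0148
gripper_force: 39.2
```

Request:
{"op": "play_rows", "data": {"plan": [{"translation": [0, 0, -1], "turn": [0, 0, 6.6]}, {"translation": [0, 0, -1], "turn": [0, 0, 6.6]}, {"translation": [0, 0, -1], "turn": [0, 0, 6.6]}, {"translation": [0, 0, -1], "turn": [0, 0, 6.6]}, {"translation": [0, 0, -1], "turn": [0, 0, 6.6]}, {"translation": [0, 0, -1], "turn": [0, 0, 6.6]}, {"translation": [0, 0, -1], "turn": [0, 0, 6.6]}]}}

```text
time: 21.65
position: [0.4962, 0.2577, 0.2052]
eef_rot: [-179.9, -0.0, -0.3]
ft_force: [0.0, 0.7, 0.2]
opening: 0.0151
gripper_force: 39.2
```

Request:
{"op": "play_rows", "data": {"plan": [{"translation": [1.21, 3.27, 0], "turn": [0, 0, 0]}, {"translation": [1.21, 3.27, 0], "turn": [0, 0, 0]}, {"translation": [1.21, 3.27, 0], "turn": [0, 0, 0]}, {"translation": [1.21, 3.27, 0], "turn": [0, 0, 0]}, {"translation": [1.21, 3.27, 0], "turn": [0, 0, 0]}, {"translation": [1.21, 3.27, 0], "turn": [0, 0, 0]}, {"translation": [1.21, 3.27, 0], "turn": [0, 0, 0]}, {"translation": [1.21, 3.27, 0], "turn": [0, 0, 0]}]}}

```text
time: 22.32
position: [0.5934, -0.0057, 0.2048]
eef_rot: [-180.0, -0.1, -0.0]
ft_force: [0.2, 0.2, -0.8]
opening: 0.0147
gripper_force: 39.2
```

Request:
{"op": "play_rows", "data": {"plan": [{"translation": [1.21, 3.27, 0], "turn": [0, 0, 0]}, {"translation": [1.21, 3.27, 0], "turn": [0, 0, 0]}, {"translation": [0, 0, 0], "turn": [0, 0, 0]}, {"translation": [0, 0, 0], "turn": [0, 0, 0]}, {"translation": [0, 0, 0], "turn": [0, 0, 0]}]}}

```text
time: 22.73
position: [0.6172, -0.0688, 0.2043]
eef_rot: [-179.9, -0.0, 0.0]
ft_force: [-0.6, 1.2, -0.6]
opening: 0.0148
gripper_force: 39.2
```

```bash
python3 - <<'E'
from h import *
p=shot('wrist','w5.png');w=cloud(p);tote(p,w);seg(p,w,(.57,.67,-.14,.085),.06,.09)
o=get_obs();print(o['position'],o['eef_rot'],o['opening'])
E
```

```text
rim 4002 [620.4 -29.9] [ 98.7 235.6] 0.4 x [571. 669.] y [-146.   87.] z 0.0824
plate 686 [620.8 -29.4] [58.7 11.2] 0.5 x [592. 649.] y [-35. -24.] z 0.1003
[135, 143, 20, 68, 786] mid [620.   47.7] [17.  72.6] hex [613.7  47.8  75.8] axis 1.6
[172, 142, 19, 68, 766] mid [621.2   9.6] [72.7 16.6] hex [615.5   9.4  75.9] axis 2.3
[ 0.61716918 -0.06828098  0.20427789] [-1.79941783e+02 -2.03186500e-02  5.65505917e-02] 0.014747743536449703
```

Tote hasn't moved. Lower from 0.204 to 0.071, release and rise.

Request:
{"op": "play_rows", "data": {"plan": [{"translation": [0, 0.1, 3.2], "turn": [0, 0, 0]}, {"translation": [0, 0, 3.2], "turn": [0, 0, 0]}, {"translation": [0, 0, 3.2], "turn": [0, 0, 0]}, {"translation": [0, 0, 2.7], "turn": [0, 0, 0]}, {"translation": [0, 0, 1], "turn": [0, 0, 0]}, {"translation": [0, 0, 0], "turn": [0, 0, 0]}]}}

```text
time: 23.28
position: [0.6169, -0.0693, 0.07]
eef_rot: [-180.0, 0.1, 0.1]
ft_force: [0.2, -0.5, 1.0]
opening: 0.0146
gripper_force: 46.1
```

Request:
{"op": "play_rows", "data": {"plan": [{"translation": [0, 0, 0], "turn": [0, 0, 0]}, {"translation": [0, 0, 0], "turn": [0, 0, 0]}, {"translation": [0, 0, 0], "turn": [0, 0, 0]}], "hand": 0.44}}

```text
time: 23.53
position: [0.6176, -0.07, 0.0717]
eef_rot: [-180.0, -0.1, 0.0]
ft_force: [-0.5, -0.8, -0.0]
opening: 0.0241
gripper_force: 0.0
```

Request:
{"op": "play_rows", "data": {"plan": [{"translation": [0, 0, -2], "turn": [0, 0, 0]}, {"translation": [0, 0, -3], "turn": [0, 0, 0]}, {"translation": [0, 0, -3.5], "turn": [0, 0, 0]}, {"translation": [0, 0, -3.5], "turn": [0, 0, 0]}, {"translation": [0, 0, -3], "turn": [0, 0, 0]}, {"translation": [0, 0, 0], "turn": [0, 0, 0]}, {"translation": [0, 0, 0], "turn": [0, 0, 0]}]}}

```text
time: 24.12
position: [0.6178, -0.0703, 0.2228]
eef_rot: [180.0, -0.2, 0.0]
ft_force: [-0.5, 0.1, -0.9]
opening: 0.0234
gripper_force: 0.0
```

```bash
python3 - <<'E'
from h import *
p=shot('wrist','w6.png');w=cloud(p);tote(p,w);seg(p,w,(.57,.67,-.14,.085),.06,.09);seg(p,w,(.37,.54,.2,.42),.009,.03)
o=get_obs();print(o['position'],o['eef_rot'],o['opening'])
E
```

```text
rim 3575 [620.2 -29.7] [ 98.8 235.5] 0.5 x [571. 669.] y [-146.   87.] z 0.0824
plate 605 [620.4 -29.8] [59.5 11.5] 0.3 x [593. 649.] y [-35. -24.] z 0.1003
[176, 141, 17, 64, 666] mid [621.4   9.7] [72.2 16.8] hex [614.3   8.8  75.8] axis 2.4
[141, 142, 18, 64, 692] mid [620.2  47.6] [72.4 16.8] hex [613.2  47.4  75.8] axis 1.4
[247, 142, 16, 64, 637] mid [620.1 -69.3] [16.9 72.4] hex [613.9 -69.5  75.7] axis 1.2
[16, 280, 48, 13, 390] mid [435.8 252.8] [16.7 71. ] hex [436.7 244.5  20.4] axis 93.8
[ 0.61722374 -0.07027536  0.22127282] [-1.79991023e+02 -3.91125991e-02  1.11102329e-02] 0.02361907039170761
```

Request:
{"op": "play_rows", "data": {"plan": [{"translation": [-1.645, -2.9, 0], "turn": [0, 0, 0]}, {"translation": [-1.645, -2.9, 0], "turn": [0, 0, 0]}, {"translation": [-1.645, -2.9, 0], "turn": [0, 0, 0]}, {"translation": [-1.645, -2.9, 0], "turn": [0, 0, 0]}, {"translation": [-1.645, -2.9, 0], "turn": [0, 0, 0]}, {"translation": [-1.645, -2.9, 0], "turn": [0, 0, 0]}, {"translation": [-1.645, -2.9, 0], "turn": [0, 0, 0]}, {"translation": [-1.645, -2.9, 0], "turn": [0, 0, 0]}], "hand": 0.2}}

```text
time: 24.83
position: [0.4842, 0.1626, 0.2201]
eef_rot: [180.0, 0.1, -0.0]
ft_force: [1.7, 0.2, 0.4]
opening: 0.0341
gripper_force: 0.0
```

Request:
{"op": "play_rows", "data": {"plan": [{"translation": [-1.645, -2.9, 0], "turn": [0, 0, 0]}, {"translation": [-1.645, -2.9, 0], "turn": [0, 0, 0]}, {"translation": [-1.645, -2.9, 0], "turn": [0, 0, 0]}, {"translation": [0, 0, 0.93], "turn": [0, 0, -6.7]}, {"translation": [0, 0, 0.93], "turn": [0, 0, -6.7]}, {"translation": [0, 0, 0.93], "turn": [0, 0, -6.7]}, {"translation": [0, 0, 0.93], "turn": [0, 0, -6.7]}, {"translation": [0, 0, 0.93], "turn": [0, 0, -6.7]}]}}

```text
time: 25.5
position: [0.4357, 0.2485, 0.1732]
eef_rot: [-180.0, 0.1, 33.9]
ft_force: [-0.4, 0.3, 0.9]
opening: 0.0338
gripper_force: 0.0
```

Request:
{"op": "play_rows", "data": {"plan": [{"translation": [0, 0, 0.93], "turn": [0, 0, -6.7]}, {"translation": [0, 0, 0.93], "turn": [0, 0, -6.7]}, {"translation": [0, 0, 0.93], "turn": [0, 0, -6.7]}, {"translation": [0, 0, 0.93], "turn": [0, 0, -6.7]}, {"translation": [0, 0, 0.93], "turn": [0, 0, -6.7]}, {"translation": [0, 0, 0.93], "turn": [0, 0, -6.7]}, {"translation": [0, 0, 0.93], "turn": [0, 0, -6.7]}, {"translation": [0, 0, 0.93], "turn": [0, 0, -6.7]}]}}

```text
time: 26.17
position: [0.4357, 0.2484, 0.0988]
eef_rot: [-179.9, 0.0, 87.4]
ft_force: [0.7, 0.0, -0.8]
opening: 0.0339
gripper_force: 0.0
```

Request:
{"op": "play_rows", "data": {"plan": [{"translation": [0, 0, 0.93], "turn": [0, 0, -6.7]}, {"translation": [0, 0, 0], "turn": [0, 0, 0]}, {"translation": [0, 0, 0], "turn": [0, 0, 0]}]}}

```text
time: 26.42
position: [0.4358, 0.2483, 0.0901]
eef_rot: [-179.9, 0.0, 93.6]
ft_force: [0.1, 0.2, 0.5]
opening: 0.0343
gripper_force: 0.0
```

Request:
{"op": "play_rows", "data": {"plan": [{"translation": [0, 0, 3], "turn": [0, 0, 0]}, {"translation": [0, 0, 3], "turn": [0, 0, 0]}, {"translation": [0, 0, 1.1], "turn": [0, 0, 0]}, {"translation": [0, 0, 0.55], "turn": [0, 0, 0]}, {"translation": [0, 0, 0], "turn": [0, 0, 0]}]}}

```text
time: 26.83
position: [0.436, 0.2486, 0.0138]
eef_rot: [-180.0, 0.0, 93.7]
ft_force: [-0.5, -0.0, -0.7]
opening: 0.0341
gripper_force: 0.0
```

Request:
{"op": "play_rows", "data": {"plan": [{"translation": [0, 0, 0], "turn": [0, 0, 0]}, {"translation": [0, 0, 0], "turn": [0, 0, 0]}, {"translation": [0, 0, 0], "turn": [0, 0, 0]}, {"translation": [0, 0, 0], "turn": [0, 0, 0]}, {"translation": [0, 0, 0], "turn": [0, 0, 0]}], "hand": 1}}

```text
time: 27.25
position: [0.4367, 0.2488, 0.0152]
eef_rot: [179.9, -0.0, 93.8]
ft_force: [-1.9, -0.1, 8.9]
opening: 0.0149
gripper_force: 39.4
```

Request:
{"op": "play_rows", "data": {"plan": [{"translation": [0, 0, -3], "turn": [0, 0, 0]}, {"translation": [0, 0, -3], "turn": [0, 0, 0]}, {"translation": [0, 0, -1], "turn": [0, 0, 6.7]}, {"translation": [0, 0, -1], "turn": [0, 0, 6.7]}, {"translation": [0, 0, -1], "turn": [0, 0, 6.7]}, {"translation": [0, 0, -1], "turn": [0, 0, 6.7]}, {"translation": [0, 0, -1], "turn": [0, 0, 6.7]}, {"translation": [0, 0, -1], "turn": [0, 0, 6.7]}]}}

```text
time: 27.92
position: [0.4364, 0.2486, 0.1354]
eef_rot: [-180.0, -0.1, 53.2]
ft_force: [-0.0, 0.4, -0.6]
opening: 0.0146
gripper_force: 39.3
```

Request:
{"op": "play_rows", "data": {"plan": [{"translation": [0, 0, -1], "turn": [0, 0, 6.7]}, {"translation": [0, 0, -1], "turn": [0, 0, 6.7]}, {"translation": [0, 0, -1], "turn": [0, 0, 6.7]}, {"translation": [0, 0, -1], "turn": [0, 0, 6.7]}, {"translation": [0, 0, -1], "turn": [0, 0, 6.7]}, {"translation": [0, 0, -1], "turn": [0, 0, 6.7]}, {"translation": [0, 0, -1], "turn": [0, 0, 6.7]}, {"translation": [0, 0, -1], "turn": [0, 0, 6.7]}]}}

```text
time: 28.58
position: [0.4362, 0.2486, 0.2154]
eef_rot: [-179.9, -0.0, -0.4]
ft_force: [-0.3, -1.1, -1.2]
opening: 0.0146
gripper_force: 39.3
```

Request:
{"op": "play_rows", "data": {"plan": [{"translation": [1.5, 2.97, 0], "turn": [0, 0, 0]}, {"translation": [1.5, 2.97, 0], "turn": [0, 0, 0]}, {"translation": [1.5, 2.97, 0], "turn": [0, 0, 0]}, {"translation": [1.5, 2.97, 0], "turn": [0, 0, 0]}, {"translation": [1.5, 2.97, 0], "turn": [0, 0, 0]}, {"translation": [1.5, 2.97, 0], "turn": [0, 0, 0]}, {"translation": [1.5, 2.97, 0], "turn": [0, 0, 0]}, {"translation": [1.5, 2.97, 0], "turn": [0, 0, 0]}]}}

```text
time: 29.25
position: [0.5568, 0.0093, 0.215]
eef_rot: [-179.9, -0.1, -0.0]
ft_force: [1.0, -0.1, -1.3]
opening: 0.0149
gripper_force: 39.3
```

Request:
{"op": "play_rows", "data": {"plan": [{"translation": [1.5, 2.97, 0], "turn": [0, 0, 0]}, {"translation": [1.5, 2.97, 0], "turn": [0, 0, 0]}, {"translation": [1.5, 2.97, 0], "turn": [0, 0, 0]}, {"translation": [1.5, 2.97, 0], "turn": [0, 0, 0]}, {"translation": [0, 0, 0], "turn": [0, 0, 0]}, {"translation": [0, 0, 0], "turn": [0, 0, 0]}, {"translation": [0, 0, 0], "turn": [0, 0, 0]}]}}

```text
time: 29.83
position: [0.6161, -0.1073, 0.2145]
eef_rot: [-179.9, -0.0, -0.0]
ft_force: [0.2, 0.5, -0.0]
opening: 0.0142
gripper_force: 39.3
```

```bash
python3 - <<'E'
from h import *
p=shot('wrist','w7.png');w=cloud(p);tote(p,w);seg(p,w,(.57,.67,-.14,.085),.06,.09)
o=get_obs();print(o['position'],o['eef_rot'],o['opening'])
E
```

```text
rim 3912 [620.1 -29.7] [ 98.9 236. ] 0.4 x [572. 670.] y [-147.   87.] z 0.0825
plate 643 [620.6 -29.8] [59.1 11.4] 0.9 x [592. 650.] y [-35. -25.] z 0.1003
[104, 141, 20, 66, 768] mid [620.  48.] [72.7 17.1] hex [613.6  47.4  75.6] axis 1.7
[139, 140, 20, 66, 732] mid [621.1   9.7] [72.7 17. ] hex [616.    9.2  75.7] axis 2.3
[213, 141, 16, 66, 684] mid [620.  -69.6] [16.4 72.7] hex [613.  -69.4  75.8] axis 1.6
[ 0.61616064 -0.10688165  0.21459743] [-1.79944334e+02 -1.88975314e-02  4.11586258e-02] 0.014484089967628046
```

Request:
{"op": "play_rows", "data": {"plan": [{"translation": [0, 0, 3.4], "turn": [0, 0, 0]}, {"translation": [0, 0, 3.4], "turn": [0, 0, 0]}, {"translation": [0, 0, 3.4], "turn": [0, 0, 0]}, {"translation": [0, 0, 3], "turn": [0, 0, 0]}, {"translation": [0, 0, 1.1], "turn": [0, 0, 0]}, {"translation": [0, 0, 0], "turn": [0, 0, 0]}]}}

```text
time: 30.38
position: [0.6159, -0.1067, 0.0701]
eef_rot: [-180.0, 0.1, 0.1]
ft_force: [0.1, 0.4, -0.2]
opening: 0.0147
gripper_force: 47.6
```

Request:
{"op": "play_rows", "data": {"plan": [{"translation": [0, 0, 0], "turn": [0, 0, 0]}, {"translation": [0, 0, 0], "turn": [0, 0, 0]}, {"translation": [0, 0, 0], "turn": [0, 0, 0]}], "hand": 0.44}}

```text
time: 30.63
position: [0.6167, -0.1075, 0.0721]
eef_rot: [-180.0, -0.1, 0.0]
ft_force: [-0.4, 0.5, 0.5]
opening: 0.0237
gripper_force: 0.0
```

Request:
{"op": "play_rows", "data": {"plan": [{"translation": [0, 0, -2], "turn": [0, 0, 0]}, {"translation": [0, 0, -3], "turn": [0, 0, 0]}, {"translation": [0, 0, -3.5], "turn": [0, 0, 0]}, {"translation": [0, 0, -3.5], "turn": [0, 0, 0]}, {"translation": [0, 0, -3], "turn": [0, 0, 0]}, {"translation": [0, 0, 0], "turn": [0, 0, 0]}, {"translation": [0, 0, 0], "turn": [0, 0, 0]}]}}

```text
time: 31.22
position: [0.6168, -0.1078, 0.2231]
eef_rot: [180.0, -0.2, 0.0]
ft_force: [0.4, -0.4, -0.2]
opening: 0.0243
gripper_force: 0.0
```

```bash
python3 - <<'E'
from h import *
p=shot('wrist','w8.png');w=cloud(p);tote(p,w);seg(p,w,(.57,.67,-.14,.085),.06,.09)
hsv=cv2.cvtColor(p['pixels'],cv2.COLOR_RGB2HSV)
m=(abs(hsv[...,0].astype(int)-26)<7)&(hsv[...,1]>110)&(w[...,2]>.05)&(w[...,1]<-.25)
q=w[m];print('yellow',len(q),np.round(np.percentile(q,[2,50,98],axis=0),3).tolist())
t=q[q[:,2]>.08];print(np.round(np.percentile(t,[2,50,98],axis=0),3).tolist())
m=(w[...,0]>.56)&(w[...,0]<.68)&(w[...,1]<-.15)&(w[...,1]>-.36)&(w[...,2]>.04)
for x0 in (.6,.62,.64):
    k=m&(abs(w[...,0]-x0)<.006); q=w[k]; 
    for y in np.arange(-.35,-.29,.004):
        s=q[abs(q[:,1]-y)<.002]
        if len(s): print(x0,round(y,3),round(s[:,2].max(),3),end='; ')
    print()
o=get_obs();print(o['position'])
E
```

```text
rim 3750 [620.3 -29.8] [ 98.8 236.2] 0.4 x [572. 669.] y [-147.   87.] z 0.0824
plate 609 [620.5 -30. ] [59.3 11.6] 0.3 x [592. 649.] y [-35. -25.] z 0.1003
[107, 141, 20, 64, 714] mid [620.3  47.4] [72.2 17.4] hex [614.2  46.8  75.8] axis 1.7
[142, 140, 19, 64, 695] mid [621.3   9.4] [72.3 17.1] hex [614.6   8.6  75.7] axis 2.4
[214, 141, 16, 64, 656] mid [620.2 -70.3] [16.9 71.8] hex [613.2 -69.7  75.8] axis 1.8
[247, 142, 16, 63, 634] mid [ 620.1 -107.5] [16.9 71. ] hex [ 613.6 -106.7   75.9] axis 0.7
yellow 1737 [[0.574, -0.317, 0.051], [0.629, -0.309, 0.083], [0.673, -0.304, 0.086]]
[[0.574, -0.318, 0.08], [0.627, -0.311, 0.084], [0.673, -0.308, 0.086]]
0.6 -0.318 0.085; 0.6 -0.314 0.086; 0.6 -0.31 0.087; 0.6 -0.306 0.084; 0.6 -0.302 0.079; 0.6 -0.298 0.052; 0.6 -0.294 0.055; 
0.62 -0.318 0.086; 0.62 -0.314 0.086; 0.62 -0.31 0.087; 0.62 -0.306 0.085; 0.62 -0.302 0.08; 0.62 -0.298 0.052; 0.62 -0.294 0.055; 
0.64 -0.318 0.085; 0.64 -0.314 0.086; 0.64 -0.31 0.086; 0.64 -0.306 0.084; 0.64 -0.302 0.079; 0.64 -0.298 0.052; 0.64 -0.294 0.055; 
[ 0.61628799 -0.1077082   0.22161904]
```

View pics/w8.png

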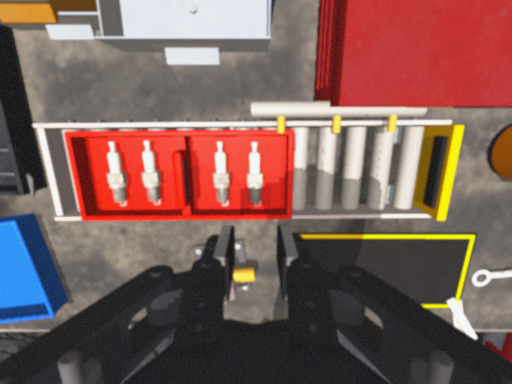

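The wrist view shows all four plugs flat in the tote at (117,180), (150,180), (222,180) and (255,180). The rollers are free to the yellow stop at (450,170), whose rubber face is at y≈-0.302. I'll grip the plate and roll the tote right about 157 mm.

Request:
{"op": "play_rows", "data": {"plan": [{"translation": [0.2, -3.9, 0], "turn": [0, 0, 0]}, {"translation": [0.2, -3.9, 0], "turn": [0, 0, 0]}, {"translation": [0, 0, 3.4], "turn": [0, 0, 0]}, {"translation": [0, 0, 3.4], "turn": [0, 0, 0]}, {"translation": [0, 0, 3.4], "turn": [0, 0, 0]}, {"translation": [0, 0, 0], "turn": [0, 0, 0]}, {"translation": [0, 0, 0], "turn": [0, 0, 0]}], "hand": 0.34}}

```text
time: 31.85
position: [0.6196, -0.0299, 0.1183]
eef_rot: [-180.0, 0.2, 0.0]
ft_force: [0.2, -0.6, 2.0]
opening: 0.0281
gripper_force: 0.0
```

Request:
{"op": "play_rows", "data": {"plan": [{"translation": [0, 0, 2], "turn": [0, 0, 0]}, {"translation": [0, 0, 1.4], "turn": [0, 0, 0]}, {"translation": [0, 0, 0.6], "turn": [0, 0, 0]}, {"translation": [0, 0, 0], "turn": [0, 0, 0]}]}}

```text
time: 32.18
position: [0.6205, -0.03, 0.0797]
eef_rot: [-180.0, -0.0, -0.0]
ft_force: [-0.4, 0.8, 0.7]
opening: 0.0285
gripper_force: 0.0
```

Request:
{"op": "play_rows", "data": {"plan": [{"translation": [0, 0, 0], "turn": [0, 0, 0]}, {"translation": [0, 0, 0], "turn": [0, 0, 0]}, {"translation": [0, 0, 0], "turn": [0, 0, 0]}, {"translation": [0, 0, 0], "turn": [0, 0, 0]}, {"translation": [0, 0, 0], "turn": [0, 0, 0]}], "hand": 1, "grip_force": 20}}

```text
time: 32.6
position: [0.6211, -0.0299, 0.0808]
eef_rot: [180.0, -0.1, 0.0]
ft_force: [-1.5, -0.2, 9.2]
opening: 0.0097
gripper_force: 24.7
```

Request:
{"op": "play_rows", "data": {"plan": [{"translation": [0, 0.5, 0], "turn": [0, 0, 0]}, {"translation": [0, 1, 0], "turn": [0, 0, 0]}, {"translation": [0, 1.5, 0], "turn": [0, 0, 0]}, {"translation": [0, 1.5, 0], "turn": [0, 0, 0]}, {"translation": [0, 1.5, 0], "turn": [0, 0, 0]}, {"translation": [0, 1.5, 0], "turn": [0, 0, 0]}, {"translation": [0, 1.5, 0], "turn": [0, 0, 0]}, {"translation": [0, 1.5, 0], "turn": [0, 0, 0]}]}}

```text
time: 33.27
position: [0.6217, -0.1355, 0.0808]
eef_rot: [180.0, -0.2, 0.0]
ft_force: [6.1, 1.3, 6.2]
opening: 0.0095
gripper_force: 24.2
```

Request:
{"op": "play_rows", "data": {"plan": [{"translation": [0, 1.5, 0], "turn": [0, 0, 0]}, {"translation": [0, 1, 0], "turn": [0, 0, 0]}, {"translation": [0, 0.8, 0], "turn": [0, 0, 0]}, {"translation": [0, 0.4, 0], "turn": [0, 0, 0]}, {"translation": [0, 0.3, 0], "turn": [0, 0, 0]}, {"translation": [0, 0.2, 0], "turn": [0, 0, 0]}, {"translation": [0, 0, 0], "turn": [0, 0, 0]}]}}

```text
time: 33.85
position: [0.6217, -0.1777, 0.0808]
eef_rot: [180.0, -0.2, -0.0]
ft_force: [5.2, -1.7, 6.9]
opening: 0.0094
gripper_force: 24.1
```

Request:
{"op": "play_rows", "data": {"plan": [{"translation": [0, 0.3, 0], "turn": [0, 0, 0]}, {"translation": [0, 0.3, 0], "turn": [0, 0, 0]}, {"translation": [0, 0.2, 0], "turn": [0, 0, 0]}, {"translation": [0, 0.2, 0], "turn": [0, 0, 0]}, {"translation": [0, 0, 0], "turn": [0, 0, 0]}]}}

```text
time: 34.27
position: [0.6218, -0.1875, 0.0808]
eef_rot: [180.0, -0.2, -0.0]
ft_force: [5.2, -1.0, 4.7]
opening: 0.0099
gripper_force: 24.1
```

Request:
{"op": "play_rows", "data": {"plan": [{"translation": [0, 0.15, 0], "turn": [0, 0, 0]}, {"translation": [0, 0.15, 0], "turn": [0, 0, 0]}, {"translation": [0, 0, 0], "turn": [0, 0, 0]}]}}

```text
time: 34.52
position: [0.6218, -0.1884, 0.0808]
eef_rot: [-179.9, -0.2, 0.1]
ft_force: [3.1, 9.3, 10.3]
opening: 0.0096
gripper_force: 24.6
```

Request:
{"op": "play_rows", "data": {"plan": [{"translation": [0, 0, 0], "turn": [0, 0, 0]}, {"translation": [0, 0, 0], "turn": [0, 0, 0]}, {"translation": [0, 0, 0], "turn": [0, 0, 0]}, {"translation": [0, 0, 0], "turn": [0, 0, 0]}]}}

```text
time: 34.85
position: [0.6218, -0.1884, 0.0808]
eef_rot: [-179.9, -0.2, 0.1]
ft_force: [2.8, 8.2, 8.7]
opening: 0.0097
gripper_force: 24.5
```

Request:
{"op": "play_rows", "data": {"plan": [{"translation": [0, 0, 0], "turn": [0, 0, 0]}, {"translation": [0, 0, 0], "turn": [0, 0, 0]}, {"translation": [0, 0, 0], "turn": [0, 0, 0]}], "hand": 0.4}}

```text
time: 35.1
position: [0.6202, -0.1902, 0.0794]
eef_rot: [180.0, 0.0, -0.0]
ft_force: [-0.7, -0.3, -0.6]
opening: 0.0258
gripper_force: 0.0
```

Request:
{"op": "play_rows", "data": {"plan": [{"translation": [0, 0, -2], "turn": [0, 0, 0]}, {"translation": [0, 0, -3], "turn": [0, 0, 0]}, {"translation": [0, 0, -3.5], "turn": [0, 0, 0]}, {"translation": [0, 0, -3.5], "turn": [0, 0, 0]}, {"translation": [0, 0, -3.5], "turn": [0, 0, 0]}, {"translation": [0, 0, -3.5], "turn": [0, 0, 0]}, {"translation": [0, 0, 0], "turn": [0, 0, 0]}]}}

```text
time: 35.68
position: [0.6218, -0.1907, 0.2759]
eef_rot: [179.9, -0.5, -0.0]
ft_force: [0.7, -0.1, -0.2]
opening: 0.0255
gripper_force: 0.0
```

```bash
python3 - <<'E'
from h import *
p=shot('wrist','w9.png');w=cloud(p);tote(p,w);seg(p,w,(.57,.67,-.3,-.06),.06,.09)
def knob(p,w,n):
    k=(w[...,2]>.135)&(w[...,2]<.18)&(abs(w[...,0]-.458)<.05)&(abs(w[...,1]+.05)<.08)
    q=w[k];print(n,len(q))
    if len(q): print(np.round(np.percentile(q,[2,50,98],axis=0),4).tolist())
knob(p,w,'wrist')
for n in('top','side'):
    p=shot(n);w=cloud(p);knob(p,w,n)
    for t in ('valve',):
        for d in outline_of(p,t)[:1]:
            q=w[d['mask']];q=q[np.isfinite(q[:,0])]
            for z0,z1 in((.0,.012),(.04,.055),(.055,.13)):
                s=q[(q[:,2]>z0)&(q[:,2]<z1)]
                if len(s)>4: print(n,z0,len(s),np.round(np.percentile(s,[2,50,98],axis=0),3).tolist(),[np.round(a,1) for a in cv2.minAreaRect((s[:,:2]*1000).astype(np.float32))])
o=get_obs();print(o['position'])
E
```

```text
rim 2507 [ 620.8 -189.2] [ 99.1 236.9] 0.2 x [572. 670.] y [-306.  -72.] z 0.0824
plate 425 [ 621.3 -188.1] [58.9  9.8] 0.0 x [593. 650.] y [-193. -183.] z 0.1003
[187, 141, 14, 55, 488] mid [ 620.9 -110.3] [72.3 16.7] hex [ 614.9 -110.9   75.7] axis 1.0
[217, 140, 14, 55, 482] mid [ 622.2 -149.9] [17.  71.7] hex [ 615.6 -149.2   75.8] axis 1.8
[277, 141, 13, 55, 472] mid [ 620.6 -227.1] [72.5 15.7] hex [ 613.4 -227.1   75.8] axis 0.8
[305, 141, 14, 55, 482] mid [ 620.7 -264.8] [16.4 71.7] hex [ 614.1 -264.8   75.8] axis 0.1
wrist 115
[[0.4616, -0.0629, 0.154], [0.4703, -0.0564, 0.1602], [0.4752, -0.0472, 0.1632]]
top 0
top 0.0 24 [[0.56, -0.04, 0.0], [0.622, 0.091, 0.004], [0.67, 0.101, 0.011]] [array([618.2,  31.4]), array([ 79.9, 169.3]), np.float64(16.5)]
top 0.04 656 [[0.561, -0.066, 0.042], [0.619, 0.031, 0.051], [0.669, 0.126, 0.055]] [array([615.4, -77.4]), array([111.2, 420.3]), np.float64(0.6)]
top 0.055 513 [[0.56, -0.313, 0.055], [0.609, 0.011, 0.061], [0.684, 0.131, 0.091]] [array([625.2, -91.6]), array([129.6, 447.8]), np.float64(0.5)]
side 84
[[0.4471, -0.0646, 0.1415], [0.4571, -0.0505, 0.157], [0.4705, -0.0417, 0.1657]]
side 0.0 222 [[0.417, -0.091, 0.002], [0.437, -0.039, 0.007], [0.5, -0.018, 0.012]] [array([460.2, -54.7]), array([83.4, 78. ]), np.float64(9.5)]
side 0.04 142 [[0.435, -0.074, 0.04], [0.455, -0.044, 0.049], [0.482, -0.018, 0.054]] [array([456.1, -52.5]), array([72.9, 51. ]), np.float64(62.8)]
side 0.055 100 [[0.443, -0.066, 0.056], [0.458, -0.053, 0.07], [0.474, -0.043, 0.122]] [array([457.5, -55.5]), array([35.5, 23.2]), np.float64(9.1)]
[ 0.61991493 -0.18987972  0.26801326]
```

The tote is at the stop (y −0.1885) with all four plugs flat inside. Next is the lever: knob near (0.459, −0.054, 0.150), valve yaw about 9.5°.

Request:
{"op": "play_rows", "data": {"plan": [{"translation": [-2.11, -2.32, 0], "turn": [0, 0, 0]}, {"translation": [-2.11, -2.32, 0], "turn": [0, 0, 0]}, {"translation": [-2.11, -2.32, 0], "turn": [0, 0, 0]}, {"translation": [-2.11, -2.32, 0], "turn": [0, 0, 0]}, {"translation": [-2.11, -2.32, 0], "turn": [0, 0, 0]}, {"translation": [-2.11, -2.32, 0], "turn": [0, 0, 0]}, {"translation": [-2.11, -2.32, 0], "turn": [0, 0, 0]}, {"translation": [-2.11, -2.32, 0], "turn": [0, 0, 0]}], "hand": 1}}

```text
time: 36.6
position: [0.45, -0.0035, 0.2685]
eef_rot: [-180.0, 0.1, -0.0]
ft_force: [1.1, -0.4, 0.2]
opening: -0.0001
gripper_force: 0.0
```

Request:
{"op": "play_rows", "data": {"plan": [{"translation": [0, 0, 0], "turn": [0, 0, -4.75]}, {"translation": [0, 0, 0], "turn": [0, 0, -4.75]}, {"translation": [0, 0, 0], "turn": [0, 0, 0]}, {"translation": [0, 0, 0], "turn": [0, 0, 0]}]}}

```text
time: 36.93
position: [0.4514, -0.0045, 0.2687]
eef_rot: [-180.0, 0.1, 9.3]
ft_force: [-0.0, 0.4, 0.1]
opening: -0.0002
gripper_force: 0.0
```

```bash
python3 - <<'E'
from h import *
p=shot('wrist','w10.png');w=cloud(p)
k=(w[...,2]>.135)&(w[...,2]<.18)&(abs(w[...,0]-.458)<.05)&(abs(w[...,1]+.05)<.08)
q=w[k];print(len(q),np.round(np.percentile(q,[2,50,98],axis=0),4).tolist())
k=(w[...,2]>.04)&(w[...,2]<.055)&(abs(w[...,0]-.458)<.06)&(abs(w[...,1]+.05)<.06);print(cv2.minAreaRect((w[k][:,:2]*1000).astype(np.float32)))
k=(w[...,2]>.005)&(w[...,2]<.015)&(abs(w[...,0]-.458)<.06)&(abs(w[...,1]+.05)<.06);print(cv2.minAreaRect((w[k][:,:2]*1000).astype(np.float32)))
o=get_obs();print(o['position'],o['eef_rot'])
E
```

```text
717 [[0.4489, -0.069, 0.1501], [0.4631, -0.0551, 0.1607], [0.4744, -0.0435, 0.1649]]
((461.21136474609375, -57.41053009033203), (48.944705963134766, 39.94791793823242), 8.19739818572998)
((461.1923522949219, -57.46595764160156), (83.56352996826172, 75.20789337158203), 8.91067123413086)
[ 0.45144462 -0.0045775   0.2687107 ] [-1.79988926e+02  4.89965201e-02  9.30171074e+00]
```

View pics/w10.png

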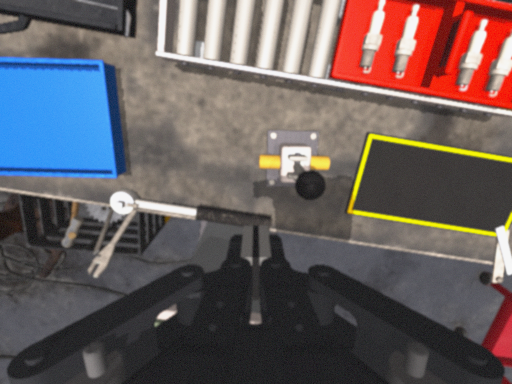

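The wrist view shows the black knob at (310,185) upright over the valve, directly to the tool's right, with a clear descent. I'll go down and push along tool +y.

Request:
{"op": "play_rows", "data": {"plan": [{"translation": [0, 0, 3.2], "turn": [0, 0, 0]}, {"translation": [0, 0, 3.2], "turn": [0, 0, 0]}, {"translation": [0, 0, 3.2], "turn": [0, 0, 0]}, {"translation": [0, 0, 3.2], "turn": [0, 0, 0]}, {"translation": [0, 0, 1], "turn": [0, 0, 0]}, {"translation": [0, 1, 0], "turn": [0, 0, 0]}, {"translation": [0, 1, 0], "turn": [0, 0, 0]}, {"translation": [0, 0, 0], "turn": [0, 0, 0]}]}}

```text
time: 37.65
position: [0.4555, -0.0268, 0.132]
eef_rot: [179.9, -0.1, 9.3]
ft_force: [0.3, -0.4, -0.1]
opening: -0.0001
gripper_force: 0.0
```

Request:
{"op": "play_rows", "data": {"plan": [{"translation": [0, 0.7, 0], "turn": [0, 0, 0]}, {"translation": [0, 0.7, 0], "turn": [0, 0, 0]}, {"translation": [0, 0.7, 0], "turn": [0, 0, 0]}, {"translation": [0, 0.7, 0], "turn": [0, 0, 0]}, {"translation": [0, 0, 0], "turn": [0, 0, 0]}]}}

```text
time: 38.07
position: [0.4597, -0.0531, 0.1313]
eef_rot: [180.0, -0.0, 9.4]
ft_force: [0.5, 2.0, 1.3]
opening: -0.0
gripper_force: 0.9
```

Request:
{"op": "play_rows", "data": {"plan": [{"translation": [0, 0.7, 0], "turn": [0, 0, 0]}, {"translation": [0, 0.7, 0], "turn": [0, 0, 0]}, {"translation": [0, 0.4, 0], "turn": [0, 0, 0]}, {"translation": [0, 0, 0], "turn": [0, 0, 0]}]}}

```text
time: 38.4
position: [0.4624, -0.0702, 0.131]
eef_rot: [-180.0, 0.0, 9.4]
ft_force: [-2.2, 3.4, -0.3]
opening: -0.0001
gripper_force: 1.8
```

```bash
python3 - <<'E'
from h import *
p=shot('side','s2.png');w=cloud(p)
cv2.imwrite('pics/s2c.png',cv2.resize(p['pixels'][150:290,200:350,::-1],None,fx=3.5,fy=3.5,interpolation=cv2.INTER_CUBIC))
o=get_obs();print(o['position'],o['ft_force'])
E
```

```text
[ 0.46236691 -0.06961832  0.13105426] [-0.76890479  3.01688461  0.80921521]
```

View pics/s2c.png

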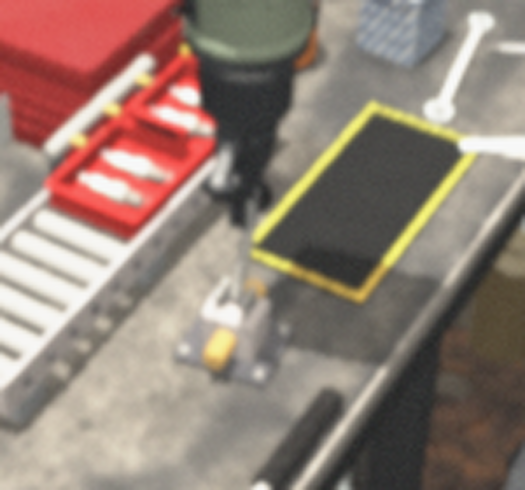

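The side view shows the lever stem at (245,230) leaning right under the fingers, with the tote still at the stop. I'll push the last few mm and hold.

Request:
{"op": "play_rows", "data": {"plan": [{"translation": [0, 0.3, 0], "turn": [0, 0, 0]}, {"translation": [0, 0, 0], "turn": [0, 0, 0]}, {"translation": [0, 0, 0], "turn": [0, 0, 0]}, {"translation": [0, 0, 0], "turn": [0, 0, 0]}]}}

```text
time: 38.78
position: [0.4629, -0.072, 0.1311]
eef_rot: [-180.0, 0.0, 9.5]
ft_force: [-1.5, 2.9, -0.9]
opening: 0.0
gripper_force: 1.9
```

Request:
{"op": "play_rows", "data": {"plan": [{"translation": [0, 0.2, 0], "turn": [0, 0, 0]}, {"translation": [0, 0, 0], "turn": [0, 0, 0]}, {"translation": [0, 0, 0], "turn": [0, 0, 0]}, {"translation": [0, 0, 0], "turn": [0, 0, 0]}, {"translation": [0, 0, 0], "turn": [0, 0, 0]}, {"translation": [0, 0, 0], "turn": [0, 0, 0]}, {"translation": [0, 0, 0], "turn": [0, 0, 0]}, {"translation": [0, 0, 0], "turn": [0, 0, 0]}]}}

```text
time: 39.45
position: [0.4631, -0.0734, 0.131]
eef_rot: [-179.9, 0.0, 9.6]
ft_force: [-1.6, 8.7, -2.5]
opening: -0.0003
gripper_force: 4.3
```

Request:
{"op": "play_rows", "data": {"plan": [{"translation": [0, 0, 0], "turn": [0, 0, 0]}, {"translation": [0, 0, 0], "turn": [0, 0, 0]}, {"translation": [0, 0, 0], "turn": [0, 0, 0]}, {"translation": [0, 0, 0], "turn": [0, 0, 0]}, {"translation": [0, 0, 0], "turn": [0, 0, 0]}, {"translation": [0, 0, 0], "turn": [0, 0, 0]}, {"translation": [0, 0, 0], "turn": [0, 0, 0]}, {"translation": [0, 0, 0], "turn": [0, 0, 0]}]}}

```text
time: 40.12
position: [0.4631, -0.0734, 0.131]
eef_rot: [-179.9, 0.0, 9.6]
ft_force: [-1.0, 9.3, -0.7]
opening: 0.0001
gripper_force: 4.3
```

Request:
{"op": "play_rows", "data": {"plan": [{"translation": [0, 0, 0], "turn": [0, 0, 0]}, {"translation": [0, 0, 0], "turn": [0, 0, 0]}, {"translation": [0, 0, 0], "turn": [0, 0, 0]}, {"translation": [0, 0, 0], "turn": [0, 0, 0]}, {"translation": [0, 0, 0], "turn": [0, 0, 0]}, {"translation": [0, 0, 0], "turn": [0, 0, 0]}]}}

```text
time: 40.62
position: [0.4631, -0.0734, 0.131]
eef_rot: [-179.9, 0.0, 9.6]
ft_force: [-1.0, 9.0, -1.8]
opening: -0.0002
gripper_force: 4.3
```

Request:
{"op": "play_rows", "data": {"plan": [{"translation": [0, -1.5, 0], "turn": [0, 0, 0]}, {"translation": [0, -1.5, 0], "turn": [0, 0, 0]}, {"translation": [0, -1.5, 0], "turn": [0, 0, 0]}, {"translation": [0, -1.5, 0], "turn": [0, 0, 0]}, {"translation": [0, -1.5, 0], "turn": [0, 0, 0]}, {"translation": [0, -1.5, 0], "turn": [0, 0, 0]}, {"translation": [0, 0, -3], "turn": [0, 0, 0]}, {"translation": [0, 0, -3], "turn": [0, 0, 0]}]}}

```text
time: 41.28
position: [0.4478, 0.0151, 0.1914]
eef_rot: [180.0, 0.1, 9.6]
ft_force: [-0.1, 0.5, 0.5]
opening: 0.0
gripper_force: 0.0
```

Request:
{"op": "play_rows", "data": {"plan": [{"translation": [0, 0, -3], "turn": [0, 0, 0]}, {"translation": [0, 0, -3], "turn": [0, 0, 0]}, {"translation": [0, 0, -2], "turn": [0, 0, 4.75]}, {"translation": [0, 0, 0], "turn": [0, 0, 4.75]}, {"translation": [0, 0, 0], "turn": [0, 0, 0]}, {"translation": [0, 0, 0], "turn": [0, 0, 0]}, {"translation": [0, 0, 0], "turn": [0, 0, 0]}]}}

```text
time: 41.87
position: [0.4482, 0.0144, 0.2706]
eef_rot: [180.0, 0.1, 0.2]
ft_force: [-0.4, -0.3, 0.4]
opening: -0.0001
gripper_force: 0.0
```

```bash
python3 - <<'E'
from h import *
p=shot('wrist','w11.png');w=cloud(p)
k=(w[...,2]>.135)&(w[...,2]<.18)&(abs(w[...,0]-.458)<.06)&(abs(w[...,1]+.05)<.1)
q=w[k];print(len(q),np.round(np.percentile(q,[2,50,98],axis=0),4).tolist())
tote(p,w)
o=get_obs();print(o['position'],o['eef_rot'])
E
```

```text
746 [[0.449, -0.0689, 0.15], [0.4631, -0.0548, 0.1605], [0.4745, -0.0437, 0.1649]]
rim 1827 [ 601.6 -169.6] [ 60.7 199.3] 0.4 x [571. 629.] y [-265.  -70.] z 0.0825
plate 480 [ 608.3 -187.5] [35.2 11.6] 0.7 x [591. 625.] y [-193. -182.] z 0.1001
[0.44822742 0.01436535 0.27056884] [1.79992283e+02 5.95348049e-02 1.32344973e-01]
```

Request:
{"op": "play_rows", "data": {"plan": [{"translation": [2.15, 2.53, 0], "turn": [0, 0, 0]}, {"translation": [2.15, 2.53, 0], "turn": [0, 0, 0]}, {"translation": [2.15, 2.53, 0], "turn": [0, 0, 0]}, {"translation": [2.15, 2.53, 0], "turn": [0, 0, 0]}, {"translation": [2.15, 2.53, 0], "turn": [0, 0, 0]}, {"translation": [2.15, 2.53, 0], "turn": [0, 0, 0]}, {"translation": [2.15, 2.53, 0], "turn": [0, 0, 0]}, {"translation": [2.15, 2.53, 0], "turn": [0, 0, 0]}], "hand": 0.34}}

```text
time: 42.58
position: [0.6209, -0.1895, 0.2704]
eef_rot: [-180.0, 0.1, 0.1]
ft_force: [0.2, 1.1, 1.2]
opening: 0.028
gripper_force: 0.0
```

Request:
{"op": "play_rows", "data": {"plan": [{"translation": [0, 0, 0], "turn": [0, 0, 0]}, {"translation": [0, 0, 0], "turn": [0, 0, 0]}, {"translation": [0, 0, 0], "turn": [0, 0, 0]}]}}

```text
time: 42.83
position: [0.62, -0.1875, 0.2703]
eef_rot: [-180.0, 0.1, 0.1]
ft_force: [0.1, 0.7, -0.2]
opening: 0.0279
gripper_force: 0.0
```

```bash
python3 - <<'E'
from h import *
p=shot('wrist','w12.png');w=cloud(p)
tote(p,w)
o=get_obs();print(o['position'],o['eef_rot'])
for n in('wrist','top','side'):
    if n!='wrist': p=shot(n);w=cloud(p)
    hsv=cv2.cvtColor(p['pixels'],cv2.COLOR_RGB2HSV)
    m=(abs(hsv[...,0].astype(int)-27)<6)&(hsv[...,1]>120)&(w[...,2]<.015)&(w[...,2]>-.01)&(w[...,1]<-.12)&(w[...,1]>-.47)&(w[...,0]>.35)&(w[...,0]<.55)
    q=(w[m][:,:2]*1000).astype(np.float32);print(n,len(q),cv2.minAreaRect(q) if len(q) else '', np.percentile(q,[1,99],axis=0))
E
```

```text
rim 2688 [ 621.  -189.3] [ 98.9 237.7] 0.0 x [572. 670.] y [-306.  -72.] z 0.0824
plate 458 [ 621.8 -188.6] [10.8 58.6] 89.8 x [593. 650.] y [-194. -183.] z 0.1002
[ 0.62002798 -0.18719227  0.27079725] [-1.79958873e+02  4.44598260e-02  7.62117619e-02]
wrist 1709 ((452.77581787109375, -294.230224609375), (129.1686248779297, 268.2699279785156), 0.29855579137802124) [[ 388.87351074 -427.04919312]
 [ 516.8280957  -160.94247681]]
top 229 ((450.0860595703125, -326.11474609375), (200.5054168701172, 124.56754302978516), 89.24456787109375) [[ 387.0624353  -424.9428186 ]
 [ 512.35231934 -229.02996094]]
side 345 ((453.28955078125, -289.808349609375), (266.33203125, 129.51541137695312), 89.68628692626953) [[ 388.97249023 -422.41126221]
 [ 517.18865967 -158.41161011]]
```

Request:
{"op": "play_rows", "data": {"plan": [{"translation": [0.1, 0.1, 3], "turn": [0, 0, 0]}, {"translation": [0, 0, 3], "turn": [0, 0, 0]}, {"translation": [0, 0, 3], "turn": [0, 0, 0]}, {"translation": [0, 0, 3], "turn": [0, 0, 0]}, {"translation": [0, 0, 3], "turn": [0, 0, 0]}, {"translation": [0, 0, 2.6], "turn": [0, 0, 0]}, {"translation": [0, 0, 1.4], "turn": [0, 0, 0]}, {"translation": [0, 0, 0], "turn": [0, 0, 0]}]}}

```text
time: 43.65
position: [0.62, -0.1879, 0.0785]
eef_rot: [-179.9, 0.2, 0.1]
ft_force: [-0.5, 0.5, -0.5]
opening: 0.0282
gripper_force: 0.0
```

Request:
{"op": "play_rows", "data": {"plan": [{"translation": [0, 0, 0], "turn": [0, 0, 0]}, {"translation": [0, 0, 0], "turn": [0, 0, 0]}, {"translation": [0, 0, 0], "turn": [0, 0, 0]}, {"translation": [0, 0, 0], "turn": [0, 0, 0]}, {"translation": [0, 0, 0], "turn": [0, 0, 0]}, {"translation": [0, 0, 0], "turn": [0, 0, 0]}], "hand": 1, "grip_force": 90}}

```text
time: 44.15
position: [0.622, -0.1883, 0.0826]
eef_rot: [-180.0, -0.1, 0.0]
ft_force: [-2.6, 5.1, 8.6]
opening: 0.0078
gripper_force: 89.8
```

Request:
{"op": "play_rows", "data": {"plan": [{"translation": [0, 0, -0.5], "turn": [0, 0, 0]}, {"translation": [0, 0, -1], "turn": [0, 0, 0]}, {"translation": [0, 0, -1], "turn": [0, 0, 0]}, {"translation": [0, 0, -1], "turn": [0, 0, 0]}, {"translation": [0, 0, -1], "turn": [0, 0, 0]}, {"translation": [0, 0, -1], "turn": [0, 0, 0]}, {"translation": [0, 0, -0.5], "turn": [0, 0, 0]}, {"translation": [0, 0, 0], "turn": [0, 0, 0]}]}}

```text
time: 44.82
position: [0.6219, -0.1892, 0.1426]
eef_rot: [180.0, -0.1, -0.0]
ft_force: [-0.0, 0.4, -5.3]
opening: 0.0081
gripper_force: 88.1
```

```bash
python3 - <<'E'
from h import *
p=shot('wrist','w13.png');w=cloud(p);tote(p,w,zb=.115)
o=get_obs();print(o['position'],o['eef_rot'],o['opening'],o['moment'])
E
```

```text
rim 10954 [ 620.7 -189. ] [ 99.5 236.5] 0.0 x [573. 670.] y [-306.  -72.] z 0.1423
plate 1860 [ 622.1 -191.4] [56.7 33.2] 20.1 x [593. 650.] y [-194. -184.] z 0.1605
[ 0.6215834  -0.18902843  0.1416429 ] [ 1.79990360e+02 -4.66483204e-02 -3.69768709e-03] 0.007749644454967874 [-0.04442761 -0.01216286  0.03671234]
```

Request:
{"op": "play_rows", "data": {"plan": [{"translation": [-0.7, 0.43, 0], "turn": [0, 0, 0]}, {"translation": [-1.4, 0.87, 0], "turn": [0, 0, 0]}, {"translation": [-1.4, 0.87, 0], "turn": [0, 0, 0]}, {"translation": [-1.4, 0.87, 0], "turn": [0, 0, 0]}, {"translation": [-1.4, 0.87, 0], "turn": [0, 0, 0]}, {"translation": [-1.4, 0.87, 0], "turn": [0, 0, 0]}, {"translation": [-1.4, 0.87, 0], "turn": [0, 0, 0]}, {"translation": [-1.4, 0.87, 0], "turn": [0, 0, 0]}]}}

```text
time: 45.53
position: [0.5149, -0.2547, 0.1406]
eef_rot: [-180.0, 0.1, -0.0]
ft_force: [-0.3, -0.8, -4.6]
opening: 0.0076
gripper_force: 88.1
```

Request:
{"op": "play_rows", "data": {"plan": [{"translation": [-1.4, 0.87, 0], "turn": [0, 0, 0]}, {"translation": [-1.4, 0.87, 0], "turn": [0, 0, 0]}, {"translation": [-1.4, 0.87, 0], "turn": [0, 0, 0]}, {"translation": [-1.4, 0.87, 0], "turn": [0, 0, 0]}, {"translation": [-0.7, 0.43, 0], "turn": [0, 0, 0]}, {"translation": [0, 0, 0], "turn": [0, 0, 0]}, {"translation": [0, 0, 0], "turn": [0, 0, 0]}]}}

```text
time: 46.12
position: [0.4534, -0.2932, 0.141]
eef_rot: [-180.0, -0.0, -0.0]
ft_force: [0.0, -0.2, -4.6]
opening: 0.008
gripper_force: 88.2
```

Request:
{"op": "play_rows", "data": {"plan": [{"translation": [0, 0, 0.7], "turn": [0, 0, 0]}, {"translation": [0, 0, 1.4], "turn": [0, 0, 0]}, {"translation": [0, 0, 1.5], "turn": [0, 0, 0]}, {"translation": [0, 0, 1.5], "turn": [0, 0, 0]}, {"translation": [0, 0, 1.5], "turn": [0, 0, 0]}, {"translation": [0, 0, 1.4], "turn": [0, 0, 0]}, {"translation": [0, 0, 1], "turn": [0, 0, 0]}, {"translation": [0, 0, 0], "turn": [0, 0, 0]}]}}

```text
time: 46.78
position: [0.4531, -0.2922, 0.049]
eef_rot: [-179.9, 0.1, 0.1]
ft_force: [-1.0, 0.5, -4.9]
opening: 0.0078
gripper_force: 88.3
```

```bash
python3 - <<'E'
from h import *
p=shot('wrist','w14.png');w=cloud(p);tote(p,w,zb=.023)
o=get_obs();print(o['position'],o['eef_rot'],o['ft_force'])
E
```

```text
rim 10419 [ 452.2 -291.9] [ 99.  236.8] 0.1 x [405. 501.] y [-409. -175.] z 0.0487
plate 1835 [ 453.6 -289.7] [33.  56.9] 69.6 x [424. 482.] y [-297. -287.] z 0.067
[ 0.45339637 -0.29256214  0.05024061] [-1.79940879e+02  6.87740889e-02  4.44259355e-02] [-0.50167785 -0.03814869 -4.70461563]
```

Request:
{"op": "play_rows", "data": {"plan": [{"translation": [0, 0, 0.5], "turn": [0, 0, 0]}, {"translation": [0, 0, 0.5], "turn": [0, 0, 0]}, {"translation": [0, 0, 0.3], "turn": [0, 0, 0]}, {"translation": [0, 0, 0.2], "turn": [0, 0, 0]}, {"translation": [0, 0, 0], "turn": [0, 0, 0]}]}}

```text
time: 47.25
position: [0.4534, -0.2932, 0.0358]
eef_rot: [-180.0, 0.0, 0.0]
ft_force: [0.4, -0.2, -4.4]
opening: 0.008
gripper_force: 88.3
```

Request:
{"op": "play_rows", "data": {"plan": [{"translation": [0, 0, 0.1], "turn": [0, 0, 0]}, {"translation": [0, 0, 0.1], "turn": [0, 0, 0]}, {"translation": [0, 0, 0], "turn": [0, 0, 0]}]}}

```text
time: 47.5
position: [0.4534, -0.2932, 0.0341]
eef_rot: [-180.0, -0.0, -0.0]
ft_force: [0.3, 0.5, -5.6]
opening: 0.0079
gripper_force: 88.3
```

Request:
{"op": "play_rows", "data": {"plan": [{"translation": [0, 0, 0.1], "turn": [0, 0, 0]}, {"translation": [0, 0, 0.1], "turn": [0, 0, 0]}, {"translation": [0, 0, 0.1], "turn": [0, 0, 0]}, {"translation": [0, 0, 0], "turn": [0, 0, 0]}]}}

```text
time: 47.83
position: [0.4534, -0.2932, 0.0316]
eef_rot: [180.0, -0.0, -0.0]
ft_force: [-2.6, 2.5, 8.9]
opening: 0.0078
gripper_force: 90.1
```

Touched down. Release and rise.

Request:
{"op": "play_rows", "data": {"plan": [{"translation": [0, 0, 0], "turn": [0, 0, 0]}, {"translation": [0, 0, 0], "turn": [0, 0, 0]}, {"translation": [0, 0, 0], "turn": [0, 0, 0]}, {"translation": [0, 0, 0], "turn": [0, 0, 0]}], "hand": 0.38}}

```text
time: 48.17
position: [0.4535, -0.2932, 0.0311]
eef_rot: [-180.0, -0.0, 0.0]
ft_force: [0.1, 0.7, 0.6]
opening: 0.0263
gripper_force: 0.0
```

Request:
{"op": "play_rows", "data": {"plan": [{"translation": [0, 0, -1.5], "turn": [0, 0, 0]}, {"translation": [0, 0, -3], "turn": [0, 0, 0]}, {"translation": [0, 0, -3.5], "turn": [0, 0, 0]}, {"translation": [0, 0, -3.5], "turn": [0, 0, 0]}, {"translation": [0, 0, -3.5], "turn": [0, 0, 0]}, {"translation": [0, 0, -3.5], "turn": [0, 0, 0]}, {"translation": [0, 0, 0], "turn": [0, 0, 0]}, {"translation": [0, 0, 0], "turn": [0, 0, 0]}]}}

```text
time: 48.83
position: [0.4539, -0.2936, 0.2176]
eef_rot: [179.9, -0.1, -0.0]
ft_force: [0.6, -0.2, -1.2]
opening: 0.0265
gripper_force: 0.0
```

```bash
python3 - <<'E'
from h import *
p=shot('wrist','w15.png');w=cloud(p);tote(p,w,zb=.004);seg(p,w,(.4,.51,-.41,-.17),.01,.035)
o=get_obs();print(o['position'],o['eef_rot'],o['ft_force'])
E
```

```text
rim 2378 [ 453.2 -293. ] [232.4  97.2] 90.0 x [405. 502.] y [-408. -178.] z 0.0314
plate 454 [ 525.8 -358.5] [ 44.7 243.6] 48.0 x [424. 609.] y [-447. -288.] z 0.0494
[187, 141, 15, 56, 505] mid [ 452.4 -215.3] [72.6 16.8] hex [ 447.  -215.5   24.7] axis 0.2
[218, 140, 14, 56, 504] mid [ 453.9 -254.7] [16.7 71.7] hex [ 447.9 -253.8   24.8] axis 1.6
[279, 141, 14, 56, 486] mid [ 452.7 -332.4] [16.4 71.7] hex [ 445.9 -332.5   24.7] axis 0.3
[308, 142, 14, 55, 491] mid [ 452.  -369.7] [16.  70.9] hex [ 445.  -369.7   24.8] axis 179.7
[ 0.45341225 -0.29323891  0.21628075] [ 1.79984744e+02 -3.07061828e-02  2.80902390e-03] [-0.65531971  0.578022   -0.21708761]
```

View pics/w15.png

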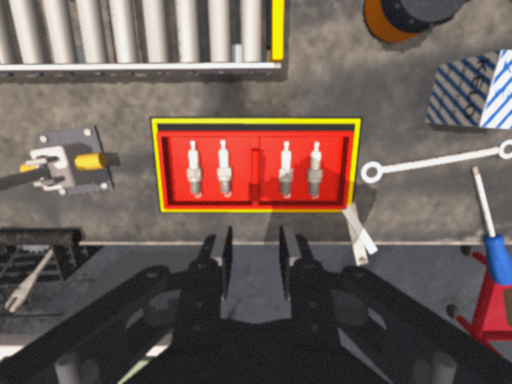

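The wrist view shows the tote centred and square on the mat (258,165) with four plugs inside. The filter and carton are where they were. Handing in.

```bash
python3 -c "
from workcell import *
print(sign_off())"
```

```text
the job is handed in; nothing more can be done
None
```

The job is handed in, with no verdict returned: all four plugs are in the tote, the tote was rolled to the end stop, the lever was held fully right for about 2.3 s and sprang back, and the tote now stands square on the mat.

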